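# Seat a blank in its nest, then find the heavier press weight by feel and hold it ready

## Robot

A 6-joint arm with a two-finger parallel gripper is mounted at the origin on a cart in front of the work surface, level with it; the furniture and walls round the work are solid. World frame = base frame: x ahead of the robot, y to its left, z up, the work surface at z = 0. Lengths are in m, angles in rad, forces in N, time in s.
With the tool pointing down it reaches from about 0.275 to 0.85 m from the base axis. Payload 19 kg.
Tool frame: the origin (TCP) lies at the very end of the fingers, on their centre line; the grasp point (between the pads) lies 19 mm behind it; x points along the fingers, y is the direction in which the jaws open and shut, and the axes are right-handed (so a half turn about x gives the same grasp; the last joint's range is limited). The gripper opens to 85 mm and grips with 20 to 120 N. Pads are 22 mm wide; open, the fingers measure 114 mm over their backs; the gripper's body (76 mm by 85 mm) begins 54 mm behind the grasp point. The pads swing forward as they close: fully open they stand 13 mm farther back than shut.
Start: joints at [1.017, 0.15, 1.437, -0, 1.554, -0.134], TCP at [0.234, 0.525, 0.196] pointing down, gripper open.
Joint ranges: [-2.8, 2.8], [-0.68, 2.1], [0.12, 2.68], [-1.39, 4.53], [0.16, 2.79], [-2.81, 2.81]. Speed limits (rad/s): [1.89, 1.89, 2.22, 3.01, 3.01, 3.01].

## Interface

Orientations are given as a 3x3 rotation matrix whose columns are the frame's x, y, z axes.
In Python, from plant import r, read_camera, camera_info, ticket, spotter gives the robot as it stands.
- The arm moves only by the shell command python3 -m jog 'ROWS'. ROWS is JSON, a list of rows, each an object of numbers: "grip": the closure, from 0 (fully open) to 1 (shut); "x", "y", "z": the shift along the tool's x, y, z in cm; "rx", "ry", "rz": the turn, a rotation vector about the tool's x, y, z in degrees. A call has exactly 8 rows; each row is the pose to reach, as a shift and turn from the pose measured when the call began, along the tool's axes at that moment; what a row does not reach only later rows make up. A row lasts 1/12 s, in which the tool goes at most 41.7 mm and 7.16 degrees, less where a joint would pass 70% of its speed; a pose out of reach is approached as far as the arm can. A call with a gripper value outside its range is refused whole. The fingers move at their own pace and stop on an object; the grip force is fixed at half the most. Time passes only in rows, so rows that repeat a pose let the fingers close, or fill a call up. It gives the time, the measured TCP pose, the force and the opening at its end, in the units of the state.
- r.read_state(): the state, without advancing time (a new reading comes with each control period).
- read_camera(name): name is "scene" or "top"; returns (picture, depth): 400x640x3 uint8, blue, green, red; 400x640 float32, m along the optical axis (not along the pixel's ray), 0 where there is no reading.
- camera_info(name): a dict with "mtx" (3x3 intrinsics, pixels), "R" (3x3) and "t" (3): a world point X has camera coordinates R X + t. Camera axes: x right, y down, z forward; pixel columns grow to the right and rows downward; lengths in m; the calibration is good to about 2 mm. A picture is of the moment at which its call begins. camera_info takes no time and is no camera call.
- ticket.job_done(): hands the job in, once; it reports no verdict.
Trained networks look in the newest picture that a camera, given by its name, has taken for a name from the list of things; names that differ only in an ending like _2 or _b are one class to them, and where a whole thing is asked for, a point or a joint stands for the part that bears it (a point fixed in the world has none). Each returns a list of dicts, best first, with "conf" (0 to 1); they miss things now and then, are a little off and sometimes report something else, mostly with a low value. They report only what shows in the picture. A call takes as long as a camera call. They do not tell look-alikes from the thing itself.
- spotter.spot_in(target, camera): "box" ([left, top, width, height] in pixels, round what is visible of it).
- spotter.trace(target, camera): "region" (400x640 bool, what is visible of it) and "box" ([left, top, width, height] in pixels, round what is visible of it).
The state is a dict: "time": time; "joint_pos": joint angles; "qvel": joint speeds; "joint_efforts": joint torques, N m; "tool_pos": TCP position; "ee_rot": TCP orientation; "ft_force": force on the tool from outside, world axes, zero at the start; "torque": the same for the moment, N m; "width": finger opening in m.
Only numpy, scipy, OpenCV 4.12 (cv2) and the standard library are available. Lean on these libraries where they do the work, as an engineer would, in place of code of your own. Each camera call takes 0.05 s, during which the arm holds its last target.

## Task

First seat the white-faced name-plate blank flat and square, right down in the pocket of the steel nest, and let go of it. Then lift the two knobbed press weights out of their wooden rest in turn: they look alike, but one is about twice as heavy; leave the lighter one standing in the rest and finish while still holding the heavier one, upright and still, centred about 4 cm above the seated blank, so that the film can be slipped in before it is set down. Do not touch the blank with the weight, do not drop or tip over a weight, and leave the spanner, the tape roll and the hex key where they are.

Things in the scene. Friction and masses are not known exactly. Their poses are not given: they have to be found in the camera images.
- blank: loose name-plate blank of hardboard with a white coated face, a flat block 64 x 44 x 10 mm, 40 g, lying white face up on the table. Origin: centre of its underside; x along the 64 mm, y along the 44 mm, z up. Either of its two lengthwise directions fits the pocket
- nest: fixed plate nest of bare steel, 104 x 84 x 15 mm; pocket in its top 66 mm (along x) by 46 mm (along y), 5 mm deep, mouth chamfered 2 mm. A 36 mm wide finger slot, as deep as the pocket, crosses it along y from edge to edge, so fingers can hold the blank by its 44 mm width down to the floor. A seated blank stands 5 mm proud. Origin: centre of the underside, on the table; z up
- pocket (a point): centre of the pocket's floor, 10 mm above the table; axes as the nest
- rest: fixed wooden rest, 190 mm (its x) by 84 mm (its y) by 16 mm high, with two round recesses 62 mm wide and 6 mm deep, 100 mm apart along x, in which the weights stand. Origin: centre of the underside, on the table; z up
- recess_a (a point): centre of the floor of one recess (at -50 mm along the rest's x), 10 mm above the table
- recess_b (a point): centre of the floor of the other recess (at +50 mm along the rest's x), 10 mm above the table
- weight_1: looks exactly like the other: grey round press weight, body 58 mm across and 44 mm tall, 22 mm neck, above it a steel knob of 30 mm diameter from 48 to 84 mm height, gripped from above; one has a plastic core inside (0.38-0.43 kg in all), the other lead (0.74-0.88 kg): felt only by lifting. Starts upright in a recess of the rest. Origin: centre of its underside, z up along its axis
- weight_2: looks exactly like the other: grey round press weight, body 58 mm across and 44 mm tall, 22 mm neck, above it a steel knob of 30 mm diameter from 48 to 84 mm height, gripped from above; one has a plastic core inside (0.38-0.43 kg in all), the other lead (0.74-0.88 kg): felt only by lifting. Starts upright in a recess of the rest. Origin: centre of its underside, z up along its axis
- spanner: loose steel open-ended spanner, 159 mm long, lying flat; a bystander. Origin: centre of its underside
- masking_tape: loose roll of cream masking tape, 100 mm across, 25 mm high, lying flat; a bystander. Origin: centre of its underside
- hex_key: loose small hex key, 83 x 33 mm, 5 mm high, lying flat; a bystander. Origin: centre of its underside
Mind the look-alikes: they are no part of the job. Leave any turquoise or yellow look-alike of the weight_1 alone.

How it is judged:
By the outcome, as a careful person would: the job done as asked, in the order asked, and still so for the second after the job is handed in, while the arm keeps its last pose, push and grip.
It also fails if it takes over 72 s, if anything falls off the work surface, if the arm or the gripper's body presses on something with over 40 N, if the wrist force passes 120 N, or if a joint passes its speed limit or range.

## Working session

There is one attempt and no reset: what is moved stays moved. The work goes in short steps, Python scripts to look and compute and a shell command to move; the robot and the scene stay as the last step left them, time stands still between calls to the robot, and variables do not carry over. Pictures are saved under pics/ and viewed, and the job is handed in when it is done.

```bash
ls; mkdir -p pics
cat > h.py <<'E'
import numpy as np, cv2
from plant import r, read_camera, camera_info, ticket, spotter
def cloud(cam,d):
    c=camera_info(cam);K=np.array(c['mtx']);R=np.array(c['R']);t=np.array(c['t'])
    v,u=np.mgrid[:400,:640]
    p=np.stack([(u-K[0,2])*d/K[0,0],(v-K[1,2])*d/K[1,1],d],-1)
    return (p-t)@R
E
python3 - <<'E'
from h import *
np.set_printoptions(precision=3,suppress=True)
for c in ['scene','top']:
    im,d=read_camera(c); cv2.imwrite(f'pics/{c}0.png',im); np.savez(f'{c}0.npz',im=im,d=d)
    i=camera_info(c); print(c,-np.array(i['R']).T@np.array(i['t']))
    P=cloud(c,d)
    for n in ['blank','nest','rest','weight_1','spanner','masking_tape','hex_key']:
        for o in spotter.trace(n,c):
            m=o['region']&(d>0)
            print(n,o['conf'],o['box'],np.median(P[m],0) if m.any() else None)
print(r.read_state())
E
```

```text
pics
scene [ 0.11  -0.644  0.56 ]
blank 0.58 [320.7, 163.1, 22.6, 16.8] [ 0.652 -0.07   0.009]
blank 0.42 [218.8, 193.1, 67.8, 53.4] [ 0.428 -0.087  0.01 ]
nest 0.58 [221.4, 191.0, 68.9, 53.4] [ 0.429 -0.088  0.01 ]
rest 0.85 [290.3, 252.0, 123.4, 72.1] [ 0.448 -0.339  0.014]
weight_1 0.97 [307.9, 247.8, 39.6, 56.1] [ 0.4   -0.319  0.052]
weight_1 0.92 [363.9, 225.2, 33.3, 53.0] [ 0.497 -0.338  0.052]
weight_1 0.91 [323.4, 174.8, 29.2, 46.6] [ 0.557 -0.184  0.042]
weight_1 0.74 [241.0, 142.2, 33.0, 45.8] [0.508 0.01  0.041]
weight_1 0.61 [182.2, 169.6, 32.9, 47.8] [0.366 0.014 0.041]
spanner 0.82 [396.3, 203.9, 80.3, 38.6] [ 0.678 -0.326  0.004]
masking_tape 0.6 [373.6, 161.1, 45.7, 37.3] [ 0.705 -0.199  0.018]
hex_key 0.6 [234.5, 246.1, 46.4, 24.5] [ 0.381 -0.184  0.002]
top [ 0.379 -0.154  0.963]
blank 0.96 [258.9, 128.9, 33.2, 31.7] [ 0.652 -0.069  0.012]
rest 0.9 [372.1, 186.8, 54.5, 93.6] [ 0.461 -0.309  0.017]
weight_1 0.82 [208.6, 266.1, 36.4, 33.2] [0.374 0.022 0.046]
weight_1 0.8 [389.3, 191.7, 31.4, 34.2] [ 0.505 -0.319  0.056]
weight_1 0.71 [214.0, 192.3, 32.9, 31.3] [0.514 0.018 0.046]
weight_1 0.59 [383.0, 242.8, 31.5, 29.8] [ 0.411 -0.3    0.056]
weight_1 0.58 [311.9, 165.4, 29.1, 32.2] [ 0.563 -0.17   0.046]
spanner 0.74 [358.8, 116.3, 66.9, 32.1] [ 0.682 -0.336  0.007]
masking_tape 0.8 [308.1, 88.1, 51.8, 51.7] [ 0.717 -0.189  0.025]
hex_key 0.7 [327.8, 258.8, 11.8, 42.0] [ 0.375 -0.178  0.005]
{'time': 0.8, 'joint_pos': array([ 1.017,  0.15 ,  1.437, -0.   ,  1.554, -0.134]), 'qvel': array([ 0.002, -0.   , -0.001,  0.001, -0.   , -0.001]), 'joint_efforts': array([ -0.002, -71.278, -57.102,  -0.   ,   0.002,   0.   ]), 'tool_pos': array([0.234, 0.525, 0.196]), 'ee_rot': array([[-0.   ,  0.408,  0.913],
       [-0.   ,  0.913, -0.408],
       [-1.   , -0.   , -0.   ]]), 'ft_force': array([-0.365, -0.204, -0.371]), 'torque': array([-0.05 ,  0.05 , -0.011]), 'width': 0.08549651373280746}
```

View pics/top0.png

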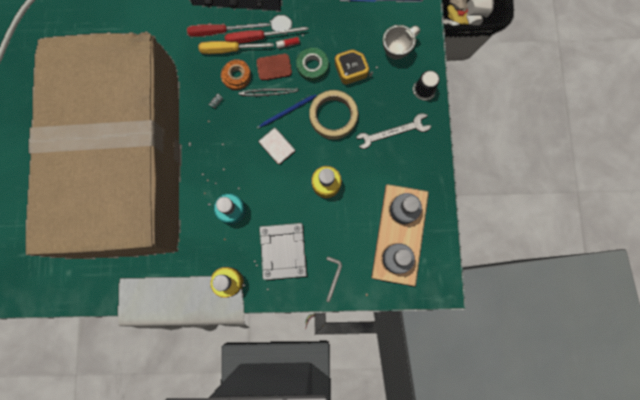

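View pics/scene0.png

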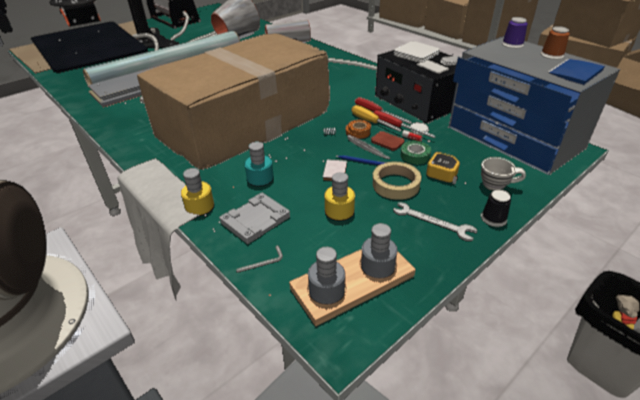

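The top picture shows the blank at (277,146), the nest at (284,251), the rest at (400,235) with its weights at (405,208) and (399,259), and turquoise and yellow look-alikes to leave alone. The network missed the nest in the top view, so I'll enlarge that area and fit it myself.

Run:
```python
from h import *
np.set_printoptions(precision=4,suppress=True)
a=np.load('top0.npz');im=a['im']
b=np.load('scene0.npz')['im']
n=cv2.resize(im[215:290,250:315],None,fx=6,fy=6,interpolation=cv2.INTER_CUBIC)
w=cv2.resize(im[120:170,250:305],None,fx=6,fy=6,interpolation=cv2.INTER_CUBIC)
o=np.zeros((450,800,3),np.uint8);o[:n.shape[0],:n.shape[1]]=n;o[:300,400:730]=w;cv2.imwrite('pics/crop1.png',o)
n=cv2.resize(b[185:250,210:300],None,fx=6,fy=6,interpolation=cv2.INTER_CUBIC);w=cv2.resize(b[150:190,310:350],None,fx=6,fy=6,interpolation=cv2.INTER_CUBIC)
o=np.zeros((400,800,3),np.uint8);o[:n.shape[0],:n.shape[1]]=n;o[:240,550:790]=w;cv2.imwrite('pics/crop2.png',o)
for c in ['top','scene']:
    d=np.load(c+'0.npz')['d'];P=cloud(c,d)
    # table height and box
    t=(np.abs(P[...,2])<.02)&(P[...,0]>.3)&(P[...,0]<.75)&(P[...,1]>-.4)&(P[...,1]<.05)
    print(c,'table',np.median(P[t],0))
    q=(P[...,2]>.09)&(P[...,2]<.5)&(P[...,0]>.25)&(P[...,0]<.95)&(P[...,1]>.05)&(P[...,1]<.6)
    print('box',np.percentile(P[q],[1,50,99],axis=0))
```

```text
top table [ 0.5172 -0.1724  0.0019]
box [[0.429  0.1294 0.0977]
 [0.6129 0.2315 0.1669]
 [0.8255 0.3517 0.1709]]
scene table [ 0.4688 -0.2199 -0.0009]
box [[0.2594 0.1262 0.0917]
 [0.5687 0.171  0.1617]
 [0.8212 0.5603 0.273 ]]
```

View pics/crop1.png

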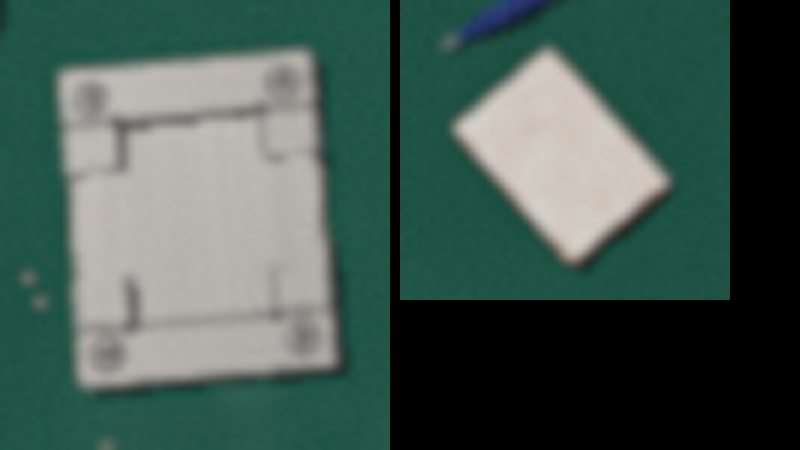

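View pics/crop2.png

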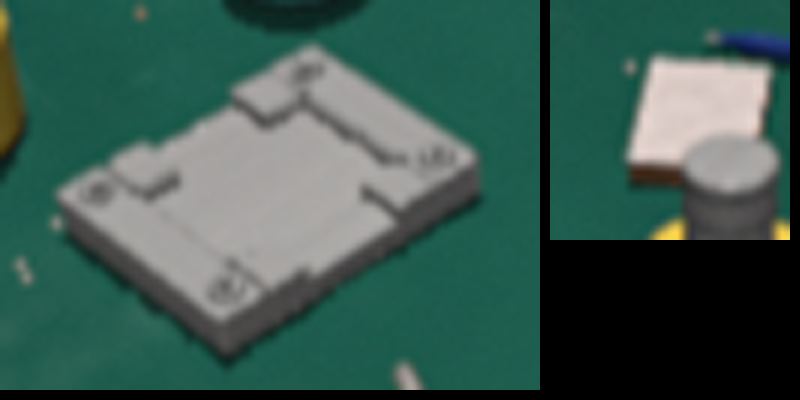

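```bash
cat >> h.py <<'E'
from scipy.optimize import minimize
def proj(c,X):
    i=camera_info(c);q=(np.array(X)@np.array(i['R']).T+np.array(i['t']))@np.array(i['mtx']).T
    return q[:,:2]/q[:,2:]
def fitbox(c,im,roi,satmax,size,z0,z1,g,vmin=0,S=8):
    x0,y0,x1,y1=roi
    s=cv2.resize(im[y0:y1,x0:x1],None,fx=S,fy=S,interpolation=cv2.INTER_CUBIC)
    h=cv2.cvtColor(s,cv2.COLOR_BGR2HSV)
    m=((h[...,1]<satmax)&(h[...,2]>vmin)).astype(np.uint8)
    n,l,st,_=cv2.connectedComponentsWithStats(m);k=1+np.argmax(st[1:,4]);m=(l==k).astype(np.uint8)
    cn,_=cv2.findContours(m,cv2.RETR_EXTERNAL,cv2.CHAIN_APPROX_NONE);m=cv2.drawContours(m*0,cn,-1,1,-1)
    def hull(p):
        C,Sn=np.cos(p[2]),np.sin(p[2]);X=[]
        for a in(-1,1):
            for b in(-1,1):
                u,v=a*size[0]/2,b*size[1]/2
                for z in(z0,z1):X.append([p[0]+C*u-Sn*v,p[1]+Sn*u+C*v,z])
        q=(proj(c,X)-[x0,y0]+.5)*S-.5
        return cv2.convexHull((q*16).astype(np.int32))
    def cost(p):
        f=np.zeros_like(m);cv2.fillConvexPoly(f,hull(p),1,shift=4)
        return (f!=m).sum()/m.sum()
    p=np.array(g,float);best=None
    for dth in (0,.1,-.1):
        sim=np.array([[0,0,dth]]+[[.006,0,dth],[0,.006,dth],[0,0,dth+.1]])+p
        o=minimize(cost,p,method='Nelder-Mead',options=dict(initial_simplex=sim,xatol=1e-5,fatol=1e-5,maxiter=400))
        if best is None or o.fun<best.fun:best=o
    return best.x,best.fun
E
python3 - <<'E'
from h import *
np.set_printoptions(precision=4,suppress=True)
t=np.load('top0.npz')['im'];s=np.load('scene0.npz')['im']
for vm in(60,100):
  for sm in (50,70,90):
    print(vm,sm,'nest top',fitbox('top',t,(250,215,315,290),sm,(.104,.084),0,.015,(.43,-.085,0),vm))
    print('nest scene',fitbox('scene',s,(210,185,300,250),sm,(.104,.084),0,.015,(.43,-.085,0),vm))
for sm in (60,80,100):
    print('blank top',fitbox('top',t,(250,120,305,170),sm,(.064,.044),.010,.0101,(.652,-.069,.8),140))
    print('blank top alt',fitbox('top',t,(250,120,305,170),sm,(.064,.044),.010,.0101,(.652,-.069,-.8),140))
E
```

```text
60 50 nest top (array([ 0.4324, -0.0809,  0.0528]), np.float64(0.06572943074441115))
nest scene (array([ 0.4322, -0.0803,  0.061 ]), np.float64(0.035151495480290174))
60 70 nest top (array([ 0.4319, -0.0812,  0.0512]), np.float64(0.08284547487044289))
nest scene (array([ 0.4325, -0.08  ,  0.0638]), np.float64(0.03026570473341545))
60 90 nest top (array([ 0.4316, -0.08  ,  0.0617]), np.float64(0.0977342781785249))
nest scene (array([ 0.4327, -0.0797,  0.0641]), np.float64(0.031065135554079276))
100 50 nest top (array([ 0.4333, -0.0799,  0.0707]), np.float64(0.04323077545624992))
nest scene (array([ 0.4364, -0.0738,  0.0486]), np.float64(0.197563239952911))
100 70 nest top (array([ 0.433 , -0.0797,  0.0692]), np.float64(0.05303237604533047))Traceback (most recent call last):
  File "<stdin>", line 7, in <module>
  File "h.py", line 33, in fitbox
    o=minimize(cost,p,method='Nelder-Mead',options=dict(initial_simplex=sim,xatol=1e-5,fatol=1e-5,maxiter=400))
    res = _minimize_neldermead(fun, x0, args, callback, bounds=bounds,
                               **options)
    fxc = func(xc)
    fx = function(np.copy(x), *(wrapper_args + args))
  File "h.py", line 28, in cost
    f=np.zeros_like(m);cv2.fillConvexPoly(f,hull(p),1,shift=4)
                                            ~~~~^^^
  File "h.py", line 25, in hull
    q=(proj(c,X)-[x0,y0]+.5)*S-.5
       ~~~~^^^^^
  File "h.py", line 10, in proj
    i=camera_info(c);q=(np.array(X)@np.array(i['R']).T+np.array(i['t']))@np.array(i['mtx']).T
ValueError: time passes only in moves, steps and waits
```

```bash
python3 - <<'E'
from plant import camera_info
import json,numpy as np
json.dump({c:{k:np.array(v).tolist() for k,v in camera_info(c).items() if k in('mtx','R','t')} for c in('top','scene')},open('cam.json','w'))
E
cat >> h.py <<'E'
import json
_c=json.load(open('cam.json'))
def camera_info(c): return _c[c]
E
python3 - <<'E'
from h import *
np.set_printoptions(precision=4,suppress=True)
t=np.load('top0.npz')['im'];s=np.load('scene0.npz')['im']
for vm in (110,130,150):
    print('nest top',fitbox('top',t,(250,215,315,290),60,(.104,.084),.015,.0151,(.43,-.085,0.06),vm))
for sm in (60,80,100):
    print('blank top',fitbox('top',t,(250,120,305,170),sm,(.064,.044),.010,.0101,(.652,-.069,.8),140))
# weights: knob tops
for c in('top','scene'):
    d=np.load(c+'0.npz')['d'];P=cloud(c,d);im=np.load(c+'0.npz')['im']
    for g in((.505,-.325),(.405,-.305)):
        m=(np.hypot(P[...,0]-g[0],P[...,1]-g[1])<.04)&(P[...,2]>.085)&(P[...,2]<.105)
        print(c,'knob',P[m].mean(0),(P[m].max(0)+P[m].min(0))/2,m.sum(),np.ptp(P[m],0))
for sm in (0,):
    h=cv2.cvtColor(t[175:295,360:440],cv2.COLOR_BGR2HSV)
o=cv2.resize(t[175:295,360:440],None,fx=5,fy=5,interpolation=cv2.INTER_CUBIC);cv2.imwrite('pics/crop3.png',o)
E
```

```text
nest top (array([ 0.4334, -0.08  ,  0.056 ]), np.float64(0.040900463293671044))
nest top (array([ 0.4338, -0.0799,  0.0644]), np.float64(0.015544078059533818))
nest top (array([ 0.4339, -0.0798,  0.0621]), np.float64(0.03877718052513991))
blank top (array([ 0.654 , -0.0692,  0.6951]), np.float64(0.02482087398821314))
blank top (array([ 0.654 , -0.0692,  0.6951]), np.float64(0.02482087398821314))
blank top (array([ 0.654 , -0.0692,  0.6951]), np.float64(0.02482087398821314))
top knob [ 0.5097 -0.3252  0.0949] [ 0.5103 -0.3257  0.0918] 211 [0.0299 0.0285 0.0136]
top knob [ 0.4123 -0.3055  0.095 ] [ 0.4128 -0.3056  0.0933] 220 [0.0293 0.0276 0.0124]
scene knob [ 0.5061 -0.3299  0.0917] [ 0.5079 -0.3285  0.0898] 248 [0.0289 0.0285 0.0095]
scene knob [ 0.4088 -0.3102  0.0916] [ 0.4103 -0.309   0.0897] 290 [0.0293 0.0303 0.0093]
```

View pics/crop3.png

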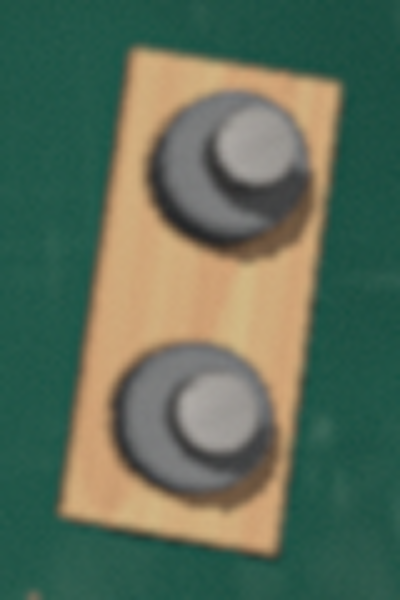

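The two cameras agree: nest at (0.433, -0.080) and 3.6°, blank at (0.654, -0.069) and 39.8°. I'll start the approach, passing over the cardboard box, whose top is at z≈0.17.

```bash
python3 -m jog '[{"x":-4,"grip":0.3},{"x":-8,"z":2,"rx":7,"grip":0.3},{"x":-8,"y":-2.4,"z":5.5,"rx":14,"grip":0.3},{"x":-8,"y":-4.6,"z":9,"rx":21,"grip":0.3},{"x":-8,"y":-6.8,"z":12.5,"rx":28,"grip":0.3},{"x":-8,"y":-9,"z":16,"rx":35,"grip":0.3},{"x":-8,"y":-11.2,"z":19.5,"rx":42,"grip":0.3},{"x":-8,"y":-13.4,"z":23,"rx":49,"grip":0.3}]'
cat > goal.py <<'E'
import sys,numpy as np
from plant import r
from scipy.spatial.transform import Rotation as Ro
# target: x y z jawangle(deg, tool y axis)
x,y,z,a=map(float,sys.argv[1:5]);s=r.read_state()
R=np.array(s['ee_rot']);th=np.radians(a)
yy=np.array([np.cos(th),np.sin(th),0]);xx=np.array([0,0,-1.]);T=np.c_[xx,yy,np.cross(xx,yy)]
np.set_printoptions(precision=4,suppress=True)
print('t',s['time'],'pos',s['tool_pos'],'yang',np.degrees(np.arctan2(R[1,1],R[0,1])),'w',s['width'],'F',s['ft_force'],'q',s['joint_pos'])
print('shift cm',100*R.T@(np.array([x,y,z])-s['tool_pos']),'rot',np.degrees(Ro.from_matrix(R.T@T).as_rotvec()))
E
python3 goal.py .654 -.069 .1 -50.2
```

```text
t 0.8 pos [0.2343 0.525  0.1957] yang 65.94746056916878 w 0.08549651373280746 F [-0.3653 -0.2044 -0.3709] q [ 1.017   0.1505  1.4374 -0.      1.5538 -0.134 ]
shift cm [  9.5701 -37.1387  62.5339] rot [116.1475   0.0075   0.0059]invalid input
```

```bash
python3 -m jog '[{"x":-4,"y":0,"z":0,"rx":0,"ry":0,"rz":0,"grip":0.3},{"x":-8,"y":0,"z":2,"rx":7,"ry":0,"rz":0,"grip":0.3},{"x":-8,"y":-2.4,"z":5.5,"rx":14,"ry":0,"rz":0,"grip":0.3},{"x":-8,"y":-4.6,"z":9,"rx":21,"ry":0,"rz":0,"grip":0.3},{"x":-8,"y":-6.8,"z":12.5,"rx":28,"ry":0,"rz":0,"grip":0.3},{"x":-8,"y":-9,"z":16,"rx":35,"ry":0,"rz":0,"grip":0.3},{"x":-8,"y":-11.2,"z":19.5,"rx":42,"ry":0,"rz":0,"grip":0.3},{"x":-8,"y":-13.4,"z":23,"rx":49,"ry":0,"rz":0,"grip":0.3}]'
python3 goal.py .654 -.069 .1 -50.2
```

```text
time: 1.47
tool_pos: [0.3901, 0.3075, 0.2759]
ee_rot: [[0.0, 0.958, 0.286], [0.0, 0.286, -0.958], [-1.0, 0.0, -0.0]]
ft_force: [0.9, 0.9, -0.2]
width: 0.0602
t 1.4667 pos [0.3901 0.3075 0.2759] yang 16.622084104749412 w 0.06015281841420618 F [ 0.9344  0.8763 -0.1723] q [ 0.5122 -0.0291  1.4676 -0.      1.7026  0.2221]
shift cm [17.5956 14.5061 43.6224] rot [66.8221 -0.0212 -0.0223]
```

```bash
python3 -m jog '[{"x":0,"y":1.2,"z":3.6,"rx":7,"ry":0,"rz":0,"grip":0.3},{"x":0,"y":2.4,"z":7.2,"rx":14,"ry":0,"rz":0,"grip":0.3},{"x":0,"y":3.6,"z":10.8,"rx":21,"ry":0,"rz":0,"grip":0.3},{"x":0,"y":4.8,"z":14.4,"rx":28,"ry":0,"rz":0,"grip":0.3},{"x":0,"y":6,"z":18,"rx":35,"ry":0,"rz":0,"grip":0.3},{"x":0,"y":7.2,"z":21.6,"rx":42,"ry":0,"rz":0,"grip":0.3},{"x":0,"y":8.5,"z":25.4,"rx":49,"ry":0,"rz":0,"grip":0.3},{"x":0,"y":9.7,"z":29.2,"rx":55,"ry":0,"rz":0,"grip":0.3}]'
python3 goal.py .654 -.069 .08 -50.2
```

```text
time: 2.13
tool_pos: [0.5674, 0.0535, 0.2761]
ee_rot: [[0.001, 0.78, -0.626], [0.0, -0.626, -0.78], [-1.0, 0.0, -0.001]]
ft_force: [0.9, 0.8, -0.1]
width: 0.0598
t 2.1333 pos [0.5674 0.0535 0.2761] yang -38.747081553821396 w 0.059834815571549634 F [ 0.921   0.7988 -0.0933] q [-0.0412  0.1258  1.3053  0.0003  1.7097  0.6351]
shift cm [19.6099 14.4135  4.1522] rot [11.4529 -0.0419 -0.0232]
```

```bash
python3 -m jog '[{"x":0,"y":3.5,"z":1,"rx":5,"ry":0,"rz":0,"grip":0.3},{"x":1.5,"y":7,"z":2,"rx":10,"ry":0,"rz":0,"grip":0.3},{"x":4,"y":10,"z":3,"rx":11.45,"ry":0,"rz":0,"grip":0.3},{"x":7,"y":12.4,"z":3.7,"rx":11.45,"ry":0,"rz":0,"grip":0.3},{"x":10.5,"y":14.4,"z":4.15,"rx":11.45,"ry":0,"rz":0,"grip":0.3},{"x":14.5,"y":14.4,"z":4.15,"rx":11.45,"ry":0,"rz":0,"grip":0.3},{"x":17.5,"y":14.4,"z":4.15,"rx":11.45,"ry":0,"rz":0,"grip":0.3},{"x":19,"y":14.4,"z":4.15,"rx":11.45,"ry":0,"rz":0,"grip":0.3}]'
python3 goal.py .654 -.069 .002 -50.2
python3 - <<'E'
from h import *
for c in('top','scene'):
    im,d=read_camera(c); o=im[70:230,200:400] if c=='top' else im[100:220,250:420]
    cv2.imwrite(f'pics/{c}1.png',cv2.resize(o,None,fx=4,fy=3.7))
E
```

```text
time: 2.8
tool_pos: [0.6522, -0.069, 0.0812]
ee_rot: [[-0.005, 0.64, -0.769], [0.002, -0.769, -0.64], [-1.0, -0.004, 0.003]]
ft_force: [-0.7, -0.4, -0.3]
width: 0.0597
t 2.8 pos [ 0.6522 -0.069   0.0812] yang -50.243680171745815 w 0.059678581970168745 F [-0.7343 -0.3589 -0.3192] q [-0.223   0.3782  1.386   0.0005  1.3822  0.6538]
shift cm [ 7.9164  0.1501 -0.1593] rot [-0.0434  0.144   0.2323]
```

View pics/scene1.png

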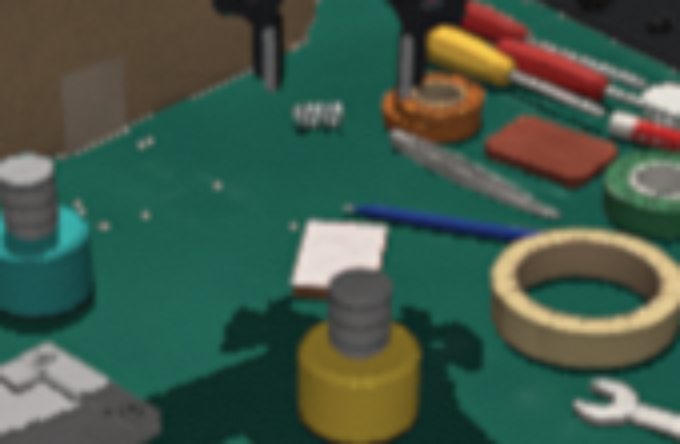

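View pics/top1.png

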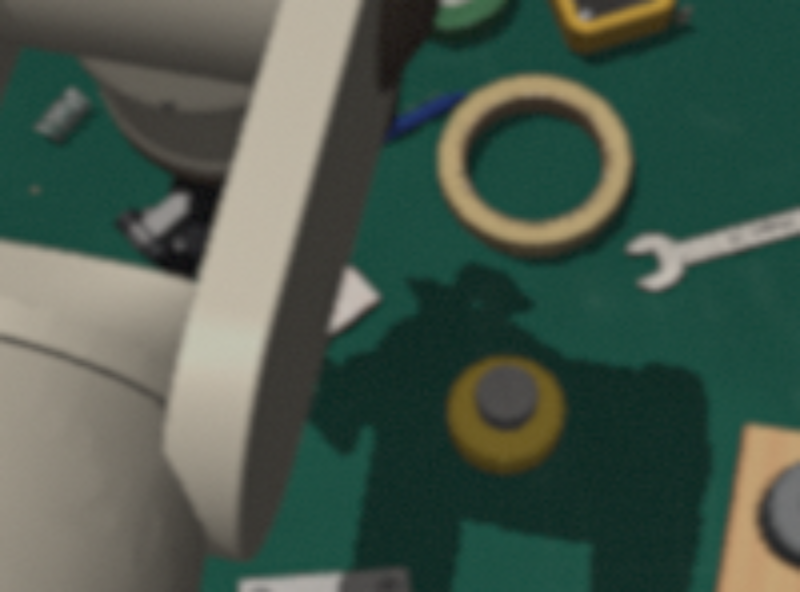

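Run:
```python
from h import *
print(proj('scene',[[.6522,-.069,.0812],[.654,-.069,.01],[.6522+.03*.64,-.069-.03*.769,.0812],[.6522-.03*.64,-.069+.03*.769,.0812]]))
```

```text
[[334.46979277 139.63498967]
 [334.93635332 167.40682002]
 [348.80816555 140.56699387]
 [320.23940308 138.71000445]]
```

Run:
```python
from h import *
np.set_printoptions(precision=4,suppress=True)
im,d=read_camera('scene');P=cloud('scene',d)
s=r.read_state();print(s['tool_pos'],s['width'])
cv2.imwrite('pics/scene2.png',cv2.resize(im[60:180,270:390],None,fx=5,fy=5,interpolation=cv2.INTER_CUBIC))
m=(np.abs(P[...,0]-.652)<.07)&(np.abs(P[...,1]+.069)<.07)&(P[...,2]>.03)
v,u=np.nonzero(m)
for row in range(v.min(),v.max()+1):
    k=m[row]; 
    if k.any(): print(row,np.nonzero(k)[0][[0,-1]],k.sum(),P[row][k].min(0),P[row][k].max(0))
```

```text
[ 0.6535 -0.0688  0.0854] 0.05980438629666086
0 [309 362] 54 [ 0.6059 -0.116   0.3566] [ 0.676  -0.0434  0.3669]
1 [309 362] 54 [ 0.6066 -0.1168  0.3549] [ 0.6754 -0.0431  0.3658]
2 [309 362] 53 [ 0.6068 -0.1168  0.3535] [ 0.6761 -0.0434  0.3638]
3 [309 362] 54 [ 0.6055 -0.1159  0.3512] [ 0.676  -0.0415  0.3628]
4 [309 362] 53 [ 0.6064 -0.1173  0.3502] [ 0.6772 -0.0432  0.361 ]
5 [309 362] 54 [ 0.6065 -0.117   0.3474] [ 0.6766 -0.0396  0.3595]
6 [310 362] 53 [ 0.6069 -0.1162  0.3479] [ 0.6775 -0.0502  0.3583]
7 [310 362] 53 [ 0.6066 -0.1166  0.347 ] [ 0.6758 -0.052   0.3567]
8 [310 362] 53 [ 0.6064 -0.1163  0.3447] [ 0.6776 -0.0507  0.3551]
9 [310 362] 53 [ 0.6069 -0.1172  0.3431] [ 0.6777 -0.0481  0.3535]
10 [310 362] 53 [ 0.606  -0.1167  0.3417] [ 0.6773 -0.0511  0.3518]
11 [310 362] 52 [ 0.6052 -0.1167  0.3395] [ 0.6787 -0.0495  0.3502]
12 [310 362] 53 [ 0.6069 -0.1161  0.3387] [ 0.6767 -0.0486  0.3491]
13 [310 362] 53 [ 0.6067 -0.1171  0.3354] [ 0.681  -0.0515  0.3479]
14 [310 362] 53 [ 0.6066 -0.1178  0.3347] [ 0.6788 -0.0489  0.3459]
15 [310 362] 53 [ 0.6068 -0.1169  0.3328] [ 
[... 6825 characters left out ...]
.0425  0.1479]
116 [313 356] 15 [ 0.6188 -0.1069  0.1351] [ 0.6746 -0.0414  0.1446]
117 [313 356] 14 [ 0.6191 -0.1076  0.1333] [ 0.6739 -0.0398  0.1436]
118 [314 356] 14 [ 0.6196 -0.1066  0.1315] [ 0.6754 -0.0432  0.1405]
119 [314 356] 14 [ 0.6194 -0.1073  0.1293] [ 0.6745 -0.0436  0.1376]
120 [317 356] 11 [ 0.6205 -0.1067  0.1268] [ 0.6766 -0.0484  0.1365]
121 [317 355] 10 [ 0.6209 -0.1067  0.126 ] [ 0.6727 -0.0504  0.1345]
122 [317 355] 9 [ 0.62   -0.1056  0.1269] [ 0.6737 -0.0518  0.132 ]
123 [317 352] 6 [ 0.6232 -0.1047  0.1229] [ 0.6661 -0.0481  0.1295]
124 [350 352] 3 [ 0.6644 -0.1037  0.1262] [ 0.6675 -0.101   0.1275]
125 [350 352] 3 [ 0.6647 -0.1039  0.1227] [ 0.6677 -0.1006  0.1243]
```

View pics/scene2.png

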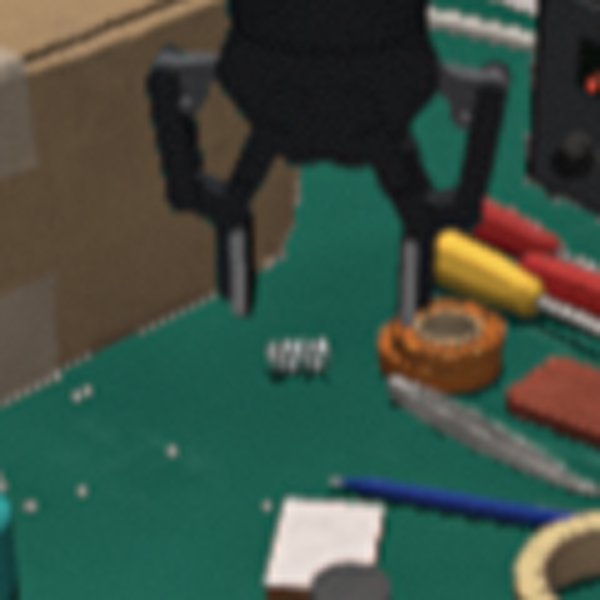

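The scene picture shows the fingertips at (318,123) and (351,125). That puts them at z≈0.12, while the reported TCP is at 0.085. The xy position agrees. I'll go down in steps and check.

```bash
python3 goal.py .654 -.069 .03 -50.2; python3 -m jog '[{"x":1,"y":0,"z":0,"rx":0,"ry":0,"rz":0,"grip":0.3},{"x":2.5,"y":0,"z":0,"rx":0,"ry":0,"rz":0,"grip":0.3},{"x":4,"y":0,"z":0,"rx":0,"ry":0,"rz":0,"grip":0.3},{"x":5,"y":0,"z":0,"rx":0,"ry":0,"rz":0,"grip":0.3},{"x":5.5,"y":0,"z":0,"rx":0,"ry":0,"rz":0,"grip":0.3},{"x":5.5,"y":0,"z":0,"rx":0,"ry":0,"rz":0,"grip":0.3},{"x":5.5,"y":0,"z":0,"rx":0,"ry":0,"rz":0,"grip":0.3},{"x":5.5,"y":0,"z":0,"rx":0,"ry":0,"rz":0,"grip":0.3}]'
python3 - <<'E'
from h import *
np.set_printoptions(precision=4,suppress=True)
im,d=read_camera('scene');P=cloud('scene',d)
s=r.read_state();print(s['tool_pos'],s['width'])
cv2.imwrite('pics/scene3.png',cv2.resize(im[80:200,270:390],None,fx=5,fy=5,interpolation=cv2.INTER_CUBIC))
E
```

```text
t 2.95 pos [ 0.6535 -0.0688  0.0854] yang -50.20276330332979 w 0.05980438629666086 F [-0.1616  0.7545  0.5261] q [-0.2224  0.3753  1.381   0.0005  1.3865  0.6538]
shift cm [ 5.5449  0.0512 -0.0301] rot [-0.0028  0.0183  0.0678]
time: 3.62
tool_pos: [0.654, -0.0689, 0.0316]
ee_rot: [[0.0, 0.64, -0.768], [0.0, -0.768, -0.64], [-1.0, 0.0, -0.001]]
ft_force: [0.3, -0.6, 0.5]
width: 0.0599
[ 0.654  -0.0689  0.0316] 0.059912327269349926
```

View pics/scene3.png

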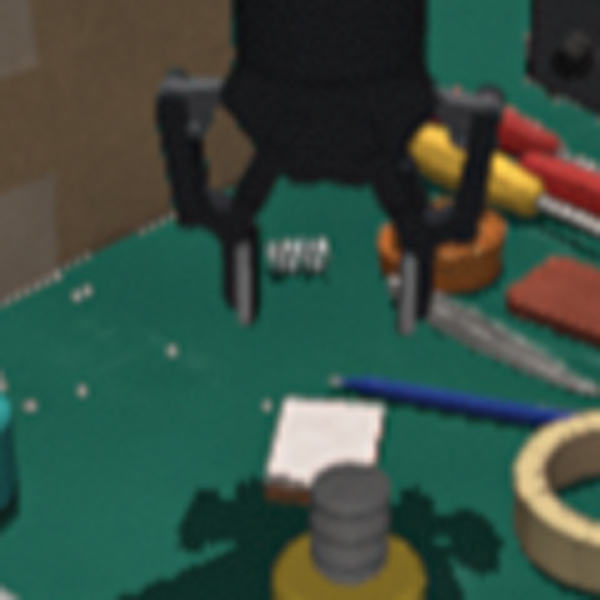

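Fingertips are at (319,145) and (351,146), still about 35 mm above the reported TCP. I'll keep going down slowly, watching the force.

```bash
python3 -m jog '[{"x":1,"y":0,"z":0,"rx":0,"ry":0,"rz":0,"grip":0.3},{"x":2,"y":0,"z":0,"rx":0,"ry":0,"rz":0,"grip":0.3},{"x":2.4,"y":0,"z":0,"rx":0,"ry":0,"rz":0,"grip":0.3},{"x":2.6,"y":0,"z":0,"rx":0,"ry":0,"rz":0,"grip":0.3},{"x":2.8,"y":0,"z":0,"rx":0,"ry":0,"rz":0,"grip":0.3},{"x":2.8,"y":0,"z":0,"rx":0,"ry":0,"rz":0,"grip":0.3},{"x":2.8,"y":0,"z":0,"rx":0,"ry":0,"rz":0,"grip":0.3},{"x":2.8,"y":0,"z":0,"rx":0,"ry":0,"rz":0,"grip":0.3}]'
python3 - <<'E'
from h import *
np.set_printoptions(precision=4,suppress=True)
im,d=read_camera('scene');P=cloud('scene',d)
s=r.read_state();print(s['tool_pos'],s['width'])
cv2.imwrite('pics/scene4.png',cv2.resize(im[100:200,270:390],None,fx=5,fy=5,interpolation=cv2.INTER_CUBIC))
im,d=read_camera('top')
cv2.imwrite('pics/top4.png',im)
E
```

```text
time: 4.33
tool_pos: [0.6542, -0.069, 0.0038]
ee_rot: [[0.001, 0.64, -0.768], [0.0, -0.768, -0.64], [-1.0, 0.0, -0.001]]
ft_force: [-0.1, 0.2, -0.2]
width: 0.0596
[ 0.6542 -0.069   0.0039] 0.05995890504476188
```

View pics/scene4.png

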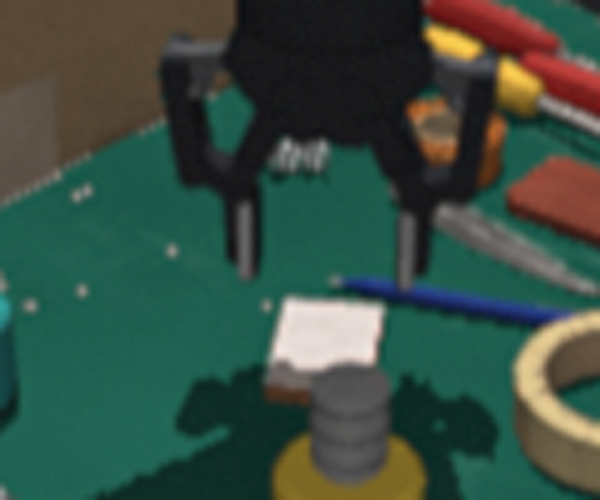

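View pics/top4.png

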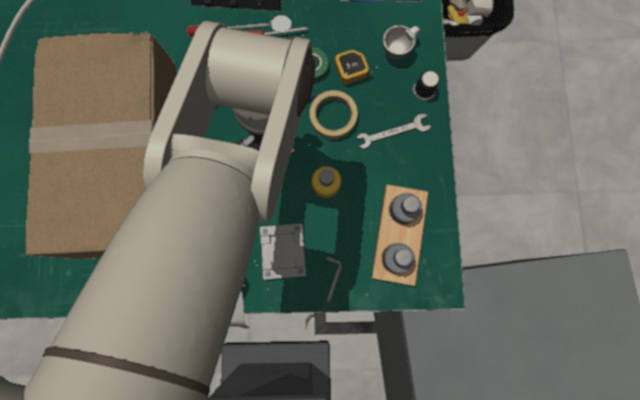

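Fingertips are at (319,155) and (351,156), clearly still well above the table and clear of the blank, with no contact force. I'll carry on down in small steps with the force as a guard.

```bash
python3 -m jog '[{"x":0.4,"y":0,"z":0,"rx":0,"ry":0,"rz":0,"grip":0.3},{"x":0.8,"y":0,"z":0,"rx":0,"ry":0,"rz":0,"grip":0.3},{"x":1.2,"y":0,"z":0,"rx":0,"ry":0,"rz":0,"grip":0.3},{"x":1.5,"y":0,"z":0,"rx":0,"ry":0,"rz":0,"grip":0.3},{"x":1.8,"y":0,"z":0,"rx":0,"ry":0,"rz":0,"grip":0.3},{"x":2,"y":0,"z":0,"rx":0,"ry":0,"rz":0,"grip":0.3},{"x":2,"y":0,"z":0,"rx":0,"ry":0,"rz":0,"grip":0.3},{"x":2,"y":0,"z":0,"rx":0,"ry":0,"rz":0,"grip":0.3}]'
python3 - <<'E'
from h import *
np.set_printoptions(precision=4,suppress=True)
im,d=read_camera('scene');P=cloud('scene',d)
s=r.read_state();print(s['tool_pos'],s['width'],s['ft_force'])
m=(np.abs(P[...,0]-.652)<.06)&(np.abs(P[...,1]+.069)<.06)&(P[...,2]>.006)
for row in range(145,176):
    k=m[row]
    for a in (slice(310,325),slice(345,360)):
        kk=k[a]
        if kk.any(): print(row,kk.sum(),P[row,a][kk].mean(0),end=' ')
    print()
cv2.imwrite('pics/scene5.png',cv2.resize(im[100:200,270:390],None,fx=5,fy=5,interpolation=cv2.INTER_CUBIC))
E
```

```text
time: 5.1
tool_pos: [0.6542, -0.0689, -0.0163]
ee_rot: [[0.001, 0.64, -0.768], [0.0, -0.768, -0.64], [-1.0, 0.0, -0.001]]
ft_force: [0.9, 0.4, 0.1]
width: 0.0597
[ 0.6543 -0.069  -0.0161] 0.05942267440812214 [-0.3246 -1.2267  0.6034]
145 13 [ 0.6225 -0.0441  0.0695] 145 12 [ 0.6702 -0.1071  0.0778] 
146 11 [ 0.6236 -0.0459  0.0673] 146 12 [ 0.6712 -0.1063  0.0746] 
147 9 [ 0.6242 -0.0483  0.0657] 147 11 [ 0.6711 -0.1079  0.0729] 
148 9 [ 0.625  -0.0474  0.0625] 148 11 [ 0.6712 -0.108   0.0705] 
149 8 [ 0.6269 -0.0467  0.0589] 149 10 [ 0.6721 -0.1087  0.068 ] 
150 8 [ 0.6261 -0.0475  0.0571] 150 7 [ 0.6688 -0.1076  0.0665] 
151 7 [ 0.6265 -0.0463  0.0538] 151 7 [ 0.6691 -0.1045  0.0624] 
152 8 [ 0.6263 -0.0472  0.0518] 152 7 [ 0.6703 -0.1034  0.0589] 
153 8 [ 0.6256 -0.0479  0.0499] 153 7 [ 0.6694 -0.1044  0.0573] 
154 8 [ 0.6258 -0.0476  0.0472] 154 7 [ 0.6696 -0.1044  0.0548] 
155 8 [ 0.6262 -0.0471  0.0442] 155 7 [ 0.6705 -0.1036  0.0515] 
156 8 [ 0.6258 -0.0474  0.0421] 156 10 [ 0.6808 -0.0881  0.0369] 
157 8 [ 0.6261 -0.047   0.0391] 157 11 [ 0.6826 -0.0858  0.0324] 
158 8 [ 0.6263 -0.0467  0.0364] 158 7 [ 0.6706 -0.1037  0.0439] 
159 8 [ 0.6258 -0.0472  0.0343] 159 7 [ 0.6704 -0.1041  0.0417] 
160 7 [ 0.6264 -0.0481  0.0318] 160 7 [ 0.6704 -0.1042  0.0392] 
161 4 [ 0.6248 -0.0515  0.0317] 161 7 [ 0.6697 -0.1049  0.0373] 
162 4 [ 0.6246 -0.0517  0.0293] 162 8 [ 0.6743 -0.0945  0.0275] 
163 4 [ 0.6247 -0.0515  0.0265] 163 8 [ 0.6735 -0.0954  0.0257] 
164 4 [ 0.6703 -0.0948  0.0243] 
165 4 [ 0.6688 -0.0964  0.0232] 
166 1 [ 0.675  -0.079   0.0089] 
167 1 [ 0.6738 -0.0803  0.0075] 
168 1 [ 0.6724 -0.0818  0.0062] 


171 1 [ 0.6263 -0.0639  0.0111] 
172 1 [ 0.627  -0.0631  0.0077] 
173 1 [ 0.6244 -0.0659  0.0078] 
174 1 [ 0.622  -0.0687  0.0078] 
175 2 [ 0.6181 -0.0713  0.0084]
```

View pics/scene5.png

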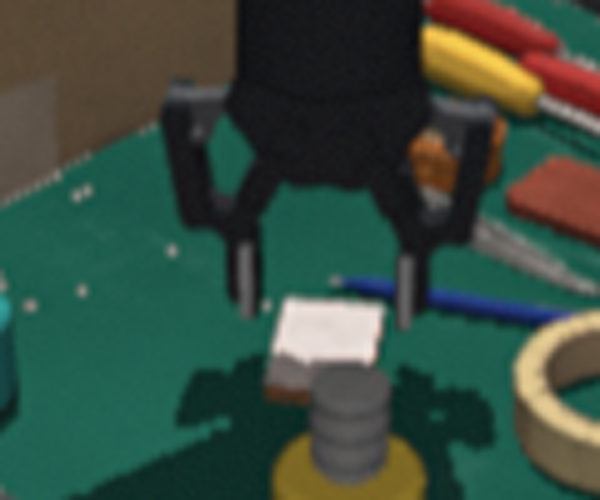

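```bash
python3 -m jog '[{"x":0.3,"y":0,"z":0,"rx":0,"ry":0,"rz":0,"grip":0.37},{"x":0.6,"y":0,"z":0,"rx":0,"ry":0,"rz":0,"grip":0.37},{"x":0.9,"y":0,"z":0,"rx":0,"ry":0,"rz":0,"grip":0.37},{"x":1.1,"y":0,"z":0,"rx":0,"ry":0,"rz":0,"grip":0.37},{"x":1.3,"y":0,"z":0,"rx":0,"ry":0,"rz":0,"grip":0.37},{"x":1.4,"y":0,"z":0,"rx":0,"ry":0,"rz":0,"grip":0.37},{"x":1.4,"y":0,"z":0,"rx":0,"ry":0,"rz":0,"grip":0.37},{"x":1.4,"y":0,"z":0,"rx":0,"ry":0,"rz":0,"grip":0.37}]'
python3 - <<'E'
from h import *
np.set_printoptions(precision=4,suppress=True)
im,d=read_camera('scene');P=cloud('scene',d)
s=r.read_state();print(s['tool_pos'],s['width'],s['ft_force'])
m=(np.abs(P[...,0]-.652)<.06)&(np.abs(P[...,1]+.069)<.06)&(P[...,2]>.004)
for row in range(162,176):
    k=m[row]
    for a in (slice(310,325),slice(345,360)):
        kk=k[a]
        if kk.any(): print(row,kk.sum(),P[row,a][kk].mean(0),end=' ')
    print()
cv2.imwrite('pics/scene6.png',cv2.resize(im[100:200,270:390],None,fx=5,fy=5,interpolation=cv2.INTER_CUBIC))
E
```

```text
time: 5.82
tool_pos: [0.6543, -0.0689, -0.0301]
ee_rot: [[0.001, 0.64, -0.768], [0.0, -0.768, -0.64], [-1.0, 0.001, -0.001]]
ft_force: [0.2, 1.0, 0.6]
width: 0.054
[ 0.6543 -0.0689 -0.03  ] 0.05364231232294695 [0.2847 0.1149 0.3069]
162 7 [ 0.6275 -0.05    0.0271] 162 9 [ 0.6738 -0.0944  0.0277] 
163 7 [ 0.6265 -0.0511  0.0255] 163 9 [ 0.6731 -0.0952  0.0258] 
164 7 [ 0.6276 -0.0497  0.0217] 164 8 [ 0.6713 -0.0985  0.0257] 
165 7 [ 0.627  -0.0504  0.0197] 165 7 [ 0.6705 -0.0977  0.0231] 
166 6 [ 0.6277 -0.0511  0.0171] 166 7 [ 0.6701 -0.0982  0.0209] 
167 4 [ 0.6296 -0.0522  0.0141] 167 7 [ 0.6687 -0.0997  0.0197] 
168 3 [ 0.6261 -0.0545  0.0143] 168 7 [ 0.6699 -0.0986  0.0159] 
169 3 [ 0.6265 -0.0539  0.0112] 169 5 [ 0.6662 -0.0966  0.0141] 
170 4 [ 0.6649 -0.1001  0.0139] 
171 1 [ 0.6289 -0.061   0.0084] 171 4 [ 0.6652 -0.0998  0.0109] 
172 1 [ 0.6247 -0.0656  0.0101] 
173 1 [ 0.625  -0.0653  0.0072] 
174 1 [ 0.6221 -0.0685  0.0076] 
175 2 [ 0.6167 -0.0729  0.01  ]
```

View pics/scene6.png

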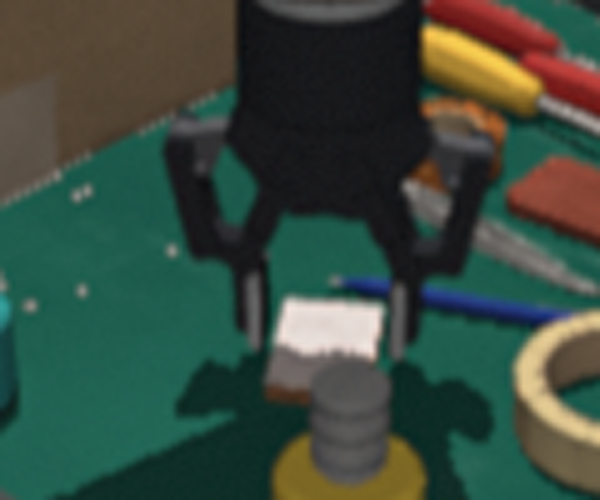

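```bash
python3 -m jog '[{"x":0.2,"y":0,"z":0,"rx":0,"ry":0,"rz":0,"grip":0.37},{"x":0.4,"y":0,"z":0,"rx":0,"ry":0,"rz":0,"grip":0.37},{"x":0.5,"y":0,"z":0,"rx":0,"ry":0,"rz":0,"grip":0.37},{"x":0.5,"y":0,"z":0,"rx":0,"ry":0,"rz":0,"grip":0.4},{"x":0.5,"y":0,"z":0,"rx":0,"ry":0,"rz":0,"grip":0.45},{"x":0.5,"y":0,"z":0,"rx":0,"ry":0,"rz":0,"grip":0.5},{"x":0.5,"y":0,"z":0,"rx":0,"ry":0,"rz":0,"grip":0.6},{"x":0.5,"y":0,"z":0,"rx":0,"ry":0,"rz":0,"grip":0.7}]'
python3 - <<'E'
from h import *
np.set_printoptions(precision=4,suppress=True)
im,d=read_camera('scene');P=cloud('scene',d)
s=r.read_state();print(s['tool_pos'],s['width'],s['ft_force'])
cv2.imwrite('pics/scene7.png',cv2.resize(im[100:200,270:390],None,fx=5,fy=5,interpolation=cv2.INTER_CUBIC))
E
```

```text
time: 6.53
tool_pos: [0.6546, -0.069, -0.0345]
ee_rot: [[0.002, 0.64, -0.768], [0.0, -0.768, -0.64], [-1.0, 0.001, -0.001]]
ft_force: [0.2, 0.9, 4.9]
width: 0.0421
[ 0.6546 -0.069  -0.0346] 0.042281713855110856 [-0.4308  0.6209  5.1577]
```

View pics/scene7.png

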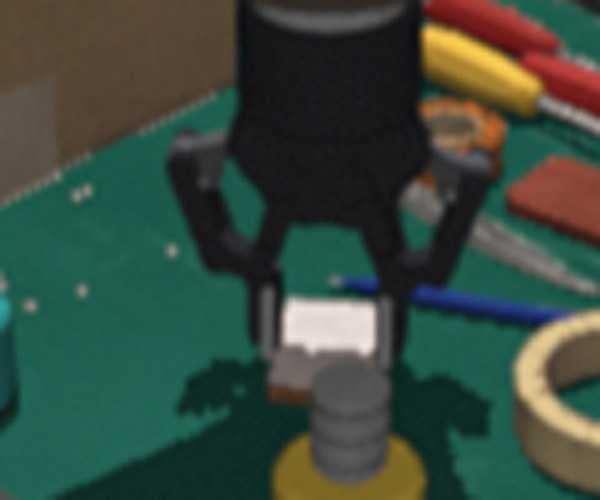

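Gripped at a width of 42 mm. The fingertips touch the table at a reported z of -0.0345, so the tips sit about 34 mm behind the reported TCP. From here I'll work relative to that contact.

```bash
python3 -m jog '[{"x":-0.5,"y":0,"z":0,"rx":0,"ry":0,"rz":0,"grip":0.75},{"x":-2,"y":0,"z":0,"rx":0,"ry":0,"rz":0,"grip":0.75},{"x":-4,"y":0,"z":0,"rx":0,"ry":0,"rz":0,"grip":0.75},{"x":-6,"y":0,"z":0,"rx":0,"ry":0,"rz":0,"grip":0.75},{"x":-8,"y":0,"z":0,"rx":0,"ry":0,"rz":0,"grip":0.75},{"x":-9.5,"y":0,"z":0,"rx":0,"ry":0,"rz":0,"grip":0.75},{"x":-10,"y":0,"z":0,"rx":0,"ry":0,"rz":0,"grip":0.75},{"x":-10,"y":0,"z":0,"rx":0,"ry":0,"rz":0,"grip":0.75}]'
python3 goal.py .434 -.080 .065 -86.4
```

```text
time: 7.25
tool_pos: [0.655, -0.0691, 0.0668]
ee_rot: [[0.004, 0.64, -0.768], [-0.0, -0.768, -0.64], [-1.0, 0.003, -0.003]]
ft_force: [0.3, -0.7, -1.6]
width: 0.0421
t 7.25 pos [ 0.655  -0.0691  0.0668] yang -50.20062233947642 w 0.04209961086176275 F [ 0.2527 -0.6741 -1.5946] q [-0.2223  0.388   1.4029  0.0005  1.3469  0.6538]
shift cm [  0.0917 -13.3119  17.6739] rot [36.1995 -0.2013 -0.1061]
```

```bash
python3 -m jog '[{"x":0,"y":-1,"z":1.3,"rx":3,"ry":0,"rz":0,"grip":0.75},{"x":0,"y":-3,"z":4,"rx":8,"ry":0,"rz":0,"grip":0.75},{"x":0,"y":-5.1,"z":6.8,"rx":14,"ry":0,"rz":0,"grip":0.75},{"x":0,"y":-7.3,"z":9.7,"rx":20,"ry":0,"rz":0,"grip":0.75},{"x":0,"y":-9.5,"z":12.6,"rx":26,"ry":0,"rz":0,"grip":0.75},{"x":0,"y":-11.5,"z":15.3,"rx":31,"ry":-0.1,"rz":0,"grip":0.75},{"x":0,"y":-13,"z":17.2,"rx":35,"ry":-0.2,"rz":-0.1,"grip":0.75},{"x":0,"y":-13.3,"z":17.7,"rx":36.2,"ry":-0.2,"rz":-0.1,"grip":0.75}]'
python3 goal.py .434 -.080 .02 -86.4
```

```text
time: 7.92
tool_pos: [0.4303, -0.0798, 0.0647]
ee_rot: [[-0.002, 0.058, -0.998], [0.001, -0.998, -0.058], [-1.0, -0.001, 0.002]]
ft_force: [-0.8, 0.4, 0.2]
width: 0.0423
t 7.9167 pos [ 0.4303 -0.0798  0.0647] yang -86.67240373746776 w 0.04225993202519464 F [-0.8359  0.3825  0.194 ] q [-0.3594 -0.0515  1.922  -0.0003  1.2736  1.1534]
shift cm [ 4.4678  0.0485 -0.3819] rot [-0.2724  0.136   0.0401]
```

```bash
python3 -m jog '[{"x":0.5,"y":0.05,"z":-0.38,"rx":-0.27,"ry":0.1,"rz":0,"grip":0.75},{"x":2,"y":0.05,"z":-0.38,"rx":-0.27,"ry":0.1,"rz":0,"grip":0.75},{"x":4,"y":0.05,"z":-0.38,"rx":-0.27,"ry":0.1,"rz":0,"grip":0.75},{"x":5.5,"y":0.05,"z":-0.38,"rx":-0.27,"ry":0.1,"rz":0,"grip":0.75},{"x":6.2,"y":0.05,"z":-0.38,"rx":-0.27,"ry":0.1,"rz":0,"grip":0.75},{"x":6.5,"y":0.05,"z":-0.38,"rx":-0.27,"ry":0.1,"rz":0,"grip":0.75},{"x":6.5,"y":0.05,"z":-0.38,"rx":-0.27,"ry":0.1,"rz":0,"grip":0.75},{"x":6.5,"y":0.05,"z":-0.38,"rx":-0.27,"ry":0.1,"rz":0,"grip":0.75}]'
python3 goal.py .434 -.080 .0 -86.4
python3 - <<'E'
from h import *
for c in('scene','top'):
    im,d=read_camera(c); np.savez(c+'8.npz',im=im,d=d)
    o=im[150:270,190:320] if c=='scene' else im[190:300,230:340]
    cv2.imwrite(f'pics/{c}8.png',cv2.resize(o,None,fx=5,fy=5,interpolation=cv2.INTER_CUBIC))
E
```

```text
time: 8.58
tool_pos: [0.4345, -0.0801, -0.0]
ee_rot: [[-0.0, 0.063, -0.998], [0.001, -0.998, -0.063], [-1.0, -0.001, 0.0]]
ft_force: [0.2, 0.1, -0.3]
width: 0.0417
t 8.5833 pos [ 0.4345 -0.0801 -0.    ] yang -86.36708061681026 w 0.041660565228109715 F [ 0.2396  0.0775 -0.3326] q [-0.3573  0.033   1.9857  0.0005  1.1234  1.1499]
shift cm [-0.0028 -0.0109  0.0502] rot [0.0329 0.0212 0.0356]
```

View pics/scene8.png

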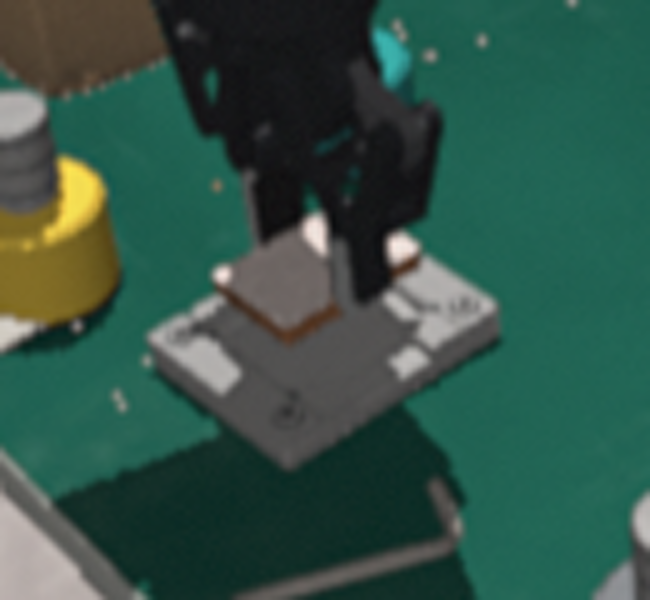

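View pics/top8.png

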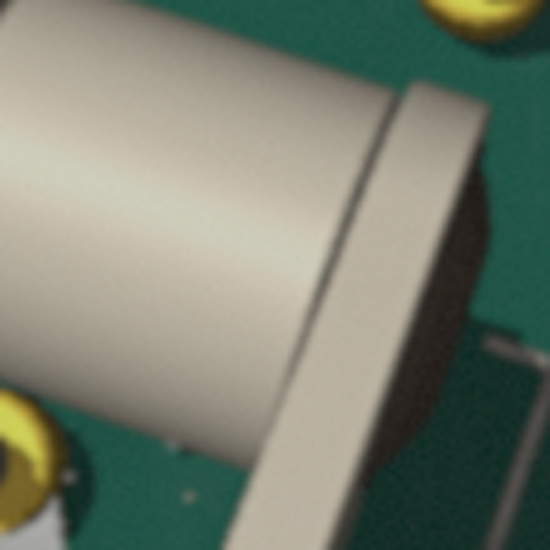

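Run:
```python
from h import *
im=np.load('scene8.npz')['im'];x0,y0=205,185
o=cv2.resize(im[y0:y0+65,x0:x0+95],None,fx=8,fy=8,interpolation=cv2.INTER_CUBIC)
def box(cx,cy,th,a,b,z0,z1,col):
    C,S=np.cos(th),np.sin(th)
    for z in(z0,z1):
        X=[[cx+C*u*a/2-S*v*b/2,cy+S*u*a/2+C*v*b/2,z] for u,v in((1,1),(1,-1),(-1,-1),(-1,1))]
        q=((proj('scene',X)-[x0,y0]+.5)*8-.5)
        cv2.polylines(o,[np.round(q).astype(int)],True,col,1)
box(.4326,-.080,.064,.104,.084,.0,.015,(0,255,0))
box(.4333,-.080,.064,.066,.046,.0101,.015,(255,255,0))
box(.4339,-.0803,.0634,.064,.044,.0345,.0445,(0,0,255))
cv2.imwrite('pics/ov8.png',o)
```

```text
(no output)
```

View pics/ov8.png

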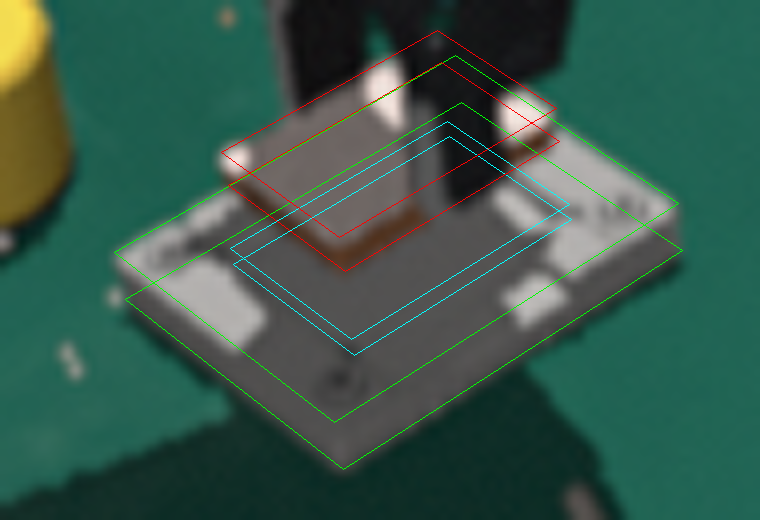

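The overlay shows the held blank (red) matching its predicted pose over the pocket, apart from about 0.7 mm in x. I'll correct that and go down to the chamfer.

```bash
python3 -m jog '[{"x":0.5,"y":0,"z":0.1,"rx":0,"ry":0,"rz":0,"grip":0.75},{"x":1,"y":0,"z":0.1,"rx":0,"ry":0,"rz":0,"grip":0.75},{"x":1.4,"y":0,"z":0.1,"rx":0,"ry":0,"rz":0,"grip":0.75},{"x":1.7,"y":0,"z":0.1,"rx":0,"ry":0,"rz":0,"grip":0.75},{"x":1.9,"y":0,"z":0.1,"rx":0,"ry":0,"rz":0,"grip":0.75},{"x":2,"y":0,"z":0.1,"rx":0,"ry":0,"rz":0,"grip":0.75},{"x":2.1,"y":0,"z":0.1,"rx":0,"ry":0,"rz":0,"grip":0.75},{"x":2.15,"y":0,"z":0.1,"rx":0,"ry":0,"rz":0,"grip":0.75}]'
python3 goal.py .4333 -.080 -.0245 -86.4
```

```text
time: 9.35
tool_pos: [0.4336, -0.0802, -0.0212]
ee_rot: [[0.0, 0.063, -0.998], [0.0, -0.998, -0.063], [-1.0, -0.0, -0.0]]
ft_force: [-0.0, -0.4, -0.2]
width: 0.042
t 9.35 pos [ 0.4336 -0.0802 -0.0212] yang -86.38281586963147 w 0.042011454796695095 F [-0.0459 -0.372  -0.2175] q [-0.3583  0.0609  2.0077  0.0005  1.0726  1.1491]
shift cm [ 0.3294 -0.0231  0.0302] rot [ 0.0172 -0.0265  0.0153]
```

```bash
python3 -m jog '[{"x":0.05,"y":0,"z":0,"rx":0,"ry":0,"rz":0,"grip":0.75},{"x":0.1,"y":0,"z":0,"rx":0,"ry":0,"rz":0,"grip":0.75},{"x":0.15,"y":0,"z":0,"rx":0,"ry":0,"rz":0,"grip":0.75},{"x":0.2,"y":0,"z":0,"rx":0,"ry":0,"rz":0,"grip":0.75},{"x":0.25,"y":0,"z":0,"rx":0,"ry":0,"rz":0,"grip":0.75},{"x":0.3,"y":0,"z":0,"rx":0,"ry":0,"rz":0,"grip":0.75},{"x":0.33,"y":0,"z":0,"rx":0,"ry":0,"rz":0,"grip":0.75},{"x":0.33,"y":0,"z":0,"rx":0,"ry":0,"rz":0,"grip":0.75}]'
python3 goal.py .4333 -.080 -.0245 -86.4
```

```text
time: 10.02
tool_pos: [0.4336, -0.0802, -0.0246]
ee_rot: [[0.0, 0.063, -0.998], [0.0, -0.998, -0.063], [-1.0, -0.0, -0.0]]
ft_force: [0.0, -0.2, -0.7]
width: 0.0417
t 10.0167 pos [ 0.4336 -0.0802 -0.0246] yang -86.38558183283848 w 0.04168103701087451 F [ 0.0008 -0.2151 -0.6547] q [-0.3584  0.0659  2.0106  0.0005  1.0648  1.1491]
shift cm [-0.0055 -0.0234  0.0266] rot [ 0.0144 -0.0208  0.0174]
```

```bash
python3 -m jog '[{"x":0.02,"y":0,"z":0,"rx":0,"ry":0,"rz":0,"grip":0.75},{"x":0.04,"y":0,"z":0,"rx":0,"ry":0,"rz":0,"grip":0.75},{"x":0.06,"y":0,"z":0,"rx":0,"ry":0,"rz":0,"grip":0.75},{"x":0.08,"y":0,"z":0,"rx":0,"ry":0,"rz":0,"grip":0.75},{"x":0.1,"y":0,"z":0,"rx":0,"ry":0,"rz":0,"grip":0.75},{"x":0.1,"y":0,"z":0,"rx":0,"ry":0,"rz":0,"grip":0.75},{"x":0.1,"y":0,"z":0,"rx":0,"ry":0,"rz":0,"grip":0.75},{"x":0.1,"y":0,"z":0,"rx":0,"ry":0,"rz":0,"grip":0.75}]'
python3 - <<'E'
from h import *
im,d=read_camera('scene'); np.savez('scene9.npz',im=im,d=d)
cv2.imwrite(f'pics/scene9.png',cv2.resize(im[175:255,200:310],None,fx=7,fy=7,interpolation=cv2.INTER_CUBIC))
E
```

```text
time: 10.68
tool_pos: [0.4336, -0.0802, -0.0247]
ee_rot: [[0.001, 0.063, -0.998], [0.0, -0.998, -0.063], [-1.0, -0.0, -0.001]]
ft_force: [-9.4, 2.8, 21.7]
width: 0.0421
```

View pics/scene9.png

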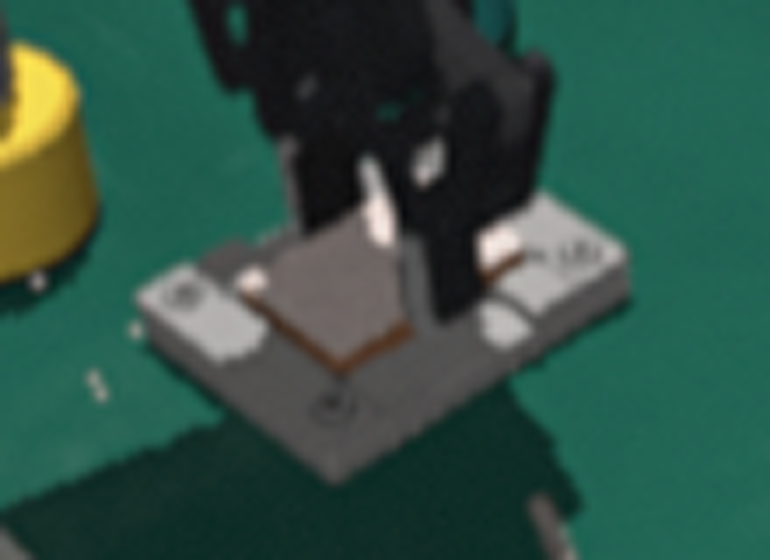

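It reaches the floor firmly at z=-0.0247, 9.8 mm above the table contact, so the blank is seated in the pocket. I'll ease the load off, open, and go up.

```bash
python3 -m jog '[{"x":-0.05,"y":0,"z":0,"rx":0,"ry":0,"rz":0,"grip":0.75},{"x":-0.05,"y":0,"z":0,"rx":0,"ry":0,"rz":0,"grip":0.6},{"x":-0.05,"y":0,"z":0,"rx":0,"ry":0,"rz":0,"grip":0.45},{"x":-0.05,"y":0,"z":0,"rx":0,"ry":0,"rz":0,"grip":0.37},{"x":-0.05,"y":0,"z":0,"rx":0,"ry":0,"rz":0,"grip":0.33},{"x":-0.05,"y":0,"z":0,"rx":0,"ry":0,"rz":0,"grip":0.33},{"x":-0.6,"y":0,"z":0,"rx":0,"ry":0,"rz":0,"grip":0.33},{"x":-2,"y":0,"z":0,"rx":0,"ry":0,"rz":0,"grip":0.33}]'
python3 goal.py .411 -.307 .16 -80
```

```text
time: 11.4
tool_pos: [0.4327, -0.0799, -0.0055]
ee_rot: [[-0.002, 0.063, -0.998], [0.001, -0.998, -0.063], [-1.0, -0.001, 0.002]]
ft_force: [0.1, 0.6, 0.2]
width: 0.0572
t 11.4 pos [ 0.4327 -0.0799 -0.0055] yang -86.38343827757971 w 0.05715697033468643 F [0.1044 0.578  0.2125] q [-0.3584  0.0381  1.9937  0.0004  1.1121  1.1491]
shift cm [-16.5735  22.5064   3.626 ] rot [-6.3834  0.1081  0.0768]
```

```bash
python3 -m jog '[{"x":-2,"y":0,"z":0,"rx":0,"ry":0,"rz":0,"grip":0.3},{"x":-5,"y":0,"z":0,"rx":0,"ry":0,"rz":0,"grip":0.3},{"x":-8.5,"y":1,"z":0,"rx":0,"ry":0,"rz":0,"grip":0.3},{"x":-11,"y":4,"z":0.5,"rx":2,"ry":0,"rz":0,"grip":0.3},{"x":-11,"y":8,"z":1.5,"rx":5,"ry":0,"rz":0,"grip":0.3},{"x":-11,"y":12,"z":2.5,"rx":8,"ry":0,"rz":0,"grip":0.3},{"x":-11,"y":15.5,"z":3.2,"rx":12,"ry":0,"rz":0,"grip":0.3},{"x":-11,"y":18,"z":3.6,"rx":15,"ry":0,"rz":0,"grip":0.3}]'
python3 goal.py .4118 -.307 .1 -101.4
python3 - <<'E'
from h import *
np.set_printoptions(precision=4,suppress=True)
for c in('scene','top'):
    im,d=read_camera(c); np.savez(c+'10.npz',im=im,d=d)
    o=im[175:255,200:310] if c=='scene' else im[205:295,245:345]
    cv2.imwrite(f'pics/{c}10.png',cv2.resize(o,None,fx=6,fy=6,interpolation=cv2.INTER_CUBIC))
t=np.load('top0.npz')['im']
P=cloud('top',np.load('top0.npz')['d']);Q=cloud('scene',np.load('scene0.npz')['d'])
for g in((.51,-.326),(.412,-.307)):
  for A,z in((P,.0925),(Q,.0895)):
    m=(np.hypot(A[...,0]-g[0],A[...,1]-g[1])<.03)&(A[...,2]>z)&(A[...,2]<.105)
    print(m.sum(),A[m].mean(0),np.ptp(A[m],0))
E
```

```text
time: 12.07
tool_pos: [0.4074, -0.2647, 0.105]
ee_rot: [[-0.002, -0.202, -0.979], [0.0, -0.979, 0.202], [-1.0, 0.0, 0.002]]
ft_force: [0.9, 0.6, 0.1]
width: 0.0599
t 12.0667 pos [ 0.4074 -0.2647  0.105 ] yang -101.66245725253233 w 0.059928424027605336 F [0.9308 0.6144 0.0958] q [-0.7342  0.0152  1.7698 -0.001   1.3579  1.0403]
shift cm [ 0.4959  4.052  -1.2844] rot [-0.2625  0.0928 -0.0075]
191 [ 0.5103 -0.3258  0.0954] [0.0289 0.0285 0.0062]
207 [ 0.5072 -0.3289  0.0926] [0.0288 0.0277 0.0049]
203 [ 0.4123 -0.3059  0.0953] [0.029  0.0276 0.0069]
246 [ 0.4097 -0.3093  0.0924] [0.0286 0.0303 0.0049]
```

View pics/scene10.png

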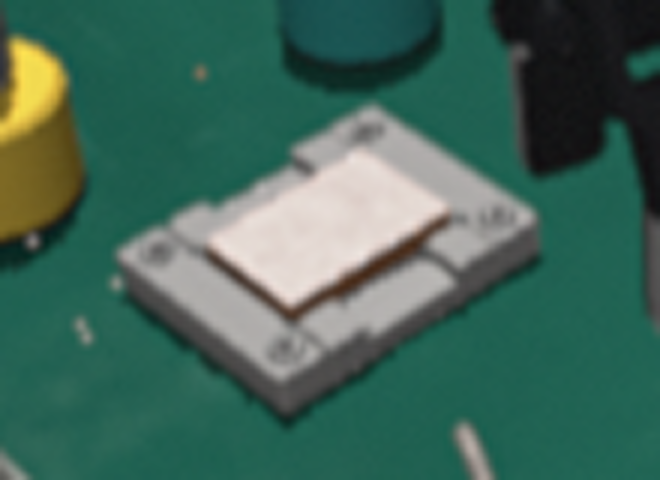

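View pics/top10.png

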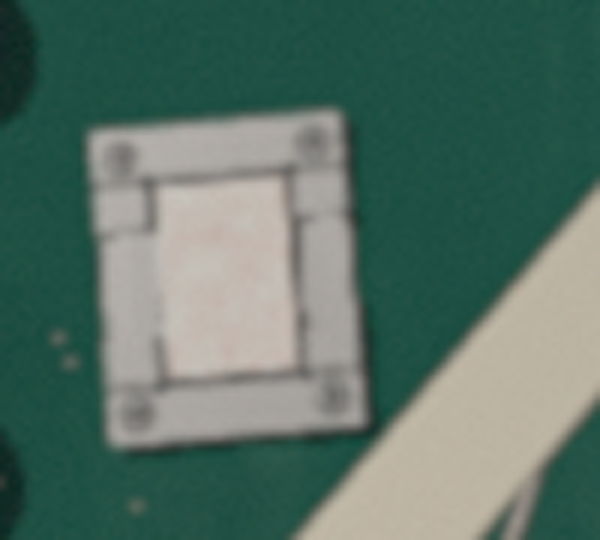

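The blank lies flat and square in the pocket in both views. Next I'll go to the near weight.

```bash
python3 - <<'E'
from h import *
np.set_printoptions(precision=4,suppress=True)
for c in('scene','top'):
    P=cloud(c,np.load(c+'10.npz')['d'])
    th=.064;dx=P[...,0]-.4333;dy=P[...,1]+.08
    u=np.cos(th)*dx+np.sin(th)*dy;v=-np.sin(th)*dx+np.cos(th)*dy
    m=(abs(u)<.027)&(abs(v)<.017)&(P[...,2]<.05);A=np.c_[P[m][:,:2]-[.4333,-.08],np.ones(m.sum())];f=np.linalg.lstsq(A,P[m][:,2],rcond=None)[0]
    mm=(abs(u)>.042)&(abs(u)<.049)&(abs(v)<.036)
    print(c,'blank plane',f,'nest top',np.median(P[mm][:,2]))
E
python3 -m jog '[{"x":0,"y":1.5,"z":-0.5,"rx":0.26,"ry":0,"rz":0,"grip":0.3},{"x":0,"y":3.5,"z":-1,"rx":0.26,"ry":0,"rz":0,"grip":0.3},{"x":0,"y":4.1,"z":-1.2,"rx":0.26,"ry":0,"rz":0,"grip":0.3},{"x":0,"y":4.1,"z":-1.2,"rx":0.26,"ry":0,"rz":0,"grip":0.3},{"x":1,"y":4.1,"z":-1.2,"rx":0.26,"ry":0,"rz":0,"grip":0.3},{"x":2.5,"y":4.1,"z":-1.2,"rx":0.26,"ry":0,"rz":0,"grip":0.3},{"x":3.5,"y":4.1,"z":-1.2,"rx":0.26,"ry":0,"rz":0,"grip":0.3},{"x":3.8,"y":4.1,"z":-1.2,"rx":0.26,"ry":0,"rz":0,"grip":0.3}]'
python3 goal.py .411 -.3075 .029 -101.4
python3 - <<'E'
from h import *
im,d=read_camera('scene')
cv2.imwrite(f'pics/scene11.png',cv2.resize(im[190:330,270:430],None,fx=4,fy=4,interpolation=cv2.INTER_CUBIC))
E
```

```text
scene blank plane [ 0.0047 -0.0013  0.0187] nest top 0.01372183254426428
top blank plane [-0.0007  0.0066  0.0216] nest top 0.016382764413512257
time: 12.83
tool_pos: [0.4103, -0.3061, 0.0645]
ee_rot: [[-0.004, -0.207, -0.978], [0.002, -0.978, 0.207], [-1.0, -0.002, 0.004]]
ft_force: [-0.3, 0.0, -0.6]
width: 0.0601
t 12.8333 pos [ 0.4103 -0.3061  0.0645] yang -101.91867456074083 w 0.06007016188516499 F [-0.3472  0.0314 -0.6179] q [-0.7907  0.1061  1.7603 -0.0012  1.2798  0.9885]
shift cm [ 3.547   0.1332 -0.1136] rot [-0.5185  0.2557  0.0929]
```

View pics/scene11.png

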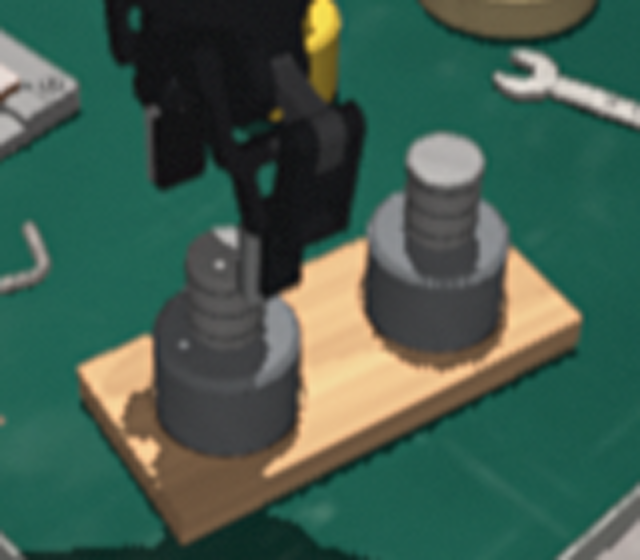

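Run:
```python
from h import *
d=np.array([-.207,-.978,0])
c=np.array([.4103,-.3061,.0645+.037])
print(((proj('scene',[c+.03*d,c-.03*d,c,[.411,-.3075,.094]])-[270,190])*4).round())
```

```text
[[262. 288.]
 [179. 187.]
 [219. 236.]
 [224. 251.]]
```

```bash
python3 -m jog '[{"x":1,"y":0.13,"z":-0.1,"rx":-0.5,"ry":0.25,"rz":0.1,"grip":0.3},{"x":2.2,"y":0.13,"z":-0.1,"rx":-0.5,"ry":0.25,"rz":0.1,"grip":0.3},{"x":3.2,"y":0.13,"z":-0.1,"rx":-0.5,"ry":0.25,"rz":0.1,"grip":0.3},{"x":3.5,"y":0.13,"z":-0.1,"rx":-0.5,"ry":0.25,"rz":0.1,"grip":0.3},{"x":3.5,"y":0.13,"z":-0.1,"rx":-0.5,"ry":0.25,"rz":0.1,"grip":0.4},{"x":3.5,"y":0.13,"z":-0.1,"rx":-0.5,"ry":0.25,"rz":0.1,"grip":0.55},{"x":3.5,"y":0.13,"z":-0.1,"rx":-0.5,"ry":0.25,"rz":0.1,"grip":0.7},{"x":3.5,"y":0.13,"z":-0.1,"rx":-0.5,"ry":0.25,"rz":0.1,"grip":0.85}]'
python3 goal.py .411 -.3075 .029 -101.4
python3 - <<'E'
from h import *
im,d=read_camera('scene')
cv2.imwrite(f'pics/scene12.png',cv2.resize(im[190:330,270:430],None,fx=4,fy=4,interpolation=cv2.INTER_CUBIC))
E
```

```text
time: 13.55
tool_pos: [0.4114, -0.3079, 0.0307]
ee_rot: [[0.001, -0.198, -0.98], [-0.001, -0.98, 0.198], [-1.0, 0.001, -0.001]]
ft_force: [0.8, 3.0, 4.6]
width: 0.0286
t 13.55 pos [ 0.4114 -0.3079  0.0307] yang -101.42527950067814 w 0.028575873288675897 F [0.7931 3.0349 4.5947] q [-0.7926  0.14    1.7973 -0.      1.203   0.9776]
shift cm [ 0.1661 -0.0347  0.0436] rot [-0.0253 -0.0621 -0.0426]
```

View pics/scene12.png

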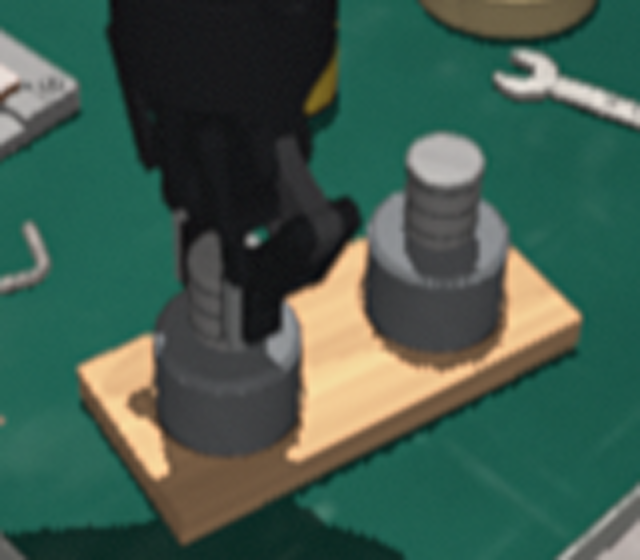

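The knob is gripped at 28.6 mm and the weight is still standing upright. I'll lift it 3 cm and weigh it.

```bash
python3 -m jog '[{"x":0,"y":0,"z":0,"rx":0,"ry":0,"rz":0,"grip":0.9},{"x":-0.3,"y":0,"z":0,"rx":0,"ry":0,"rz":0,"grip":0.9},{"x":-1,"y":0,"z":0,"rx":0,"ry":0,"rz":0,"grip":0.9},{"x":-2,"y":0,"z":0,"rx":0,"ry":0,"rz":0,"grip":0.9},{"x":-2.7,"y":0,"z":0,"rx":0,"ry":0,"rz":0,"grip":0.9},{"x":-3,"y":0,"z":0,"rx":0,"ry":0,"rz":0,"grip":0.9},{"x":-3,"y":0,"z":0,"rx":0,"ry":0,"rz":0,"grip":0.9},{"x":-3,"y":0,"z":0,"rx":0,"ry":0,"rz":0,"grip":0.9}]'
python3 - <<'E'
from h import *
np.set_printoptions(precision=3,suppress=True)
F=[]
for k in range(4):
    im,d=read_camera('scene');s=r.read_state();F.append(s['ft_force']);
print(np.array(F),s['tool_pos'],s['width'])
cv2.imwrite(f'pics/scene13.png',cv2.resize(im[190:330,270:430],None,fx=4,fy=4,interpolation=cv2.INTER_CUBIC))
E
```

```text
time: 14.27
tool_pos: [0.4114, -0.308, 0.0608]
ee_rot: [[0.001, -0.198, -0.98], [-0.001, -0.98, 0.198], [-1.0, 0.001, -0.001]]
ft_force: [1.2, -0.2, -5.0]
width: 0.0284
[[-0.205 -0.729 -3.644]
 [-0.242 -0.15  -3.595]
 [ 0.066  0.6   -3.476]
 [ 0.935 -0.947 -3.964]] [ 0.411 -0.308  0.06 ] 0.028413039790840068
```

View pics/scene13.png

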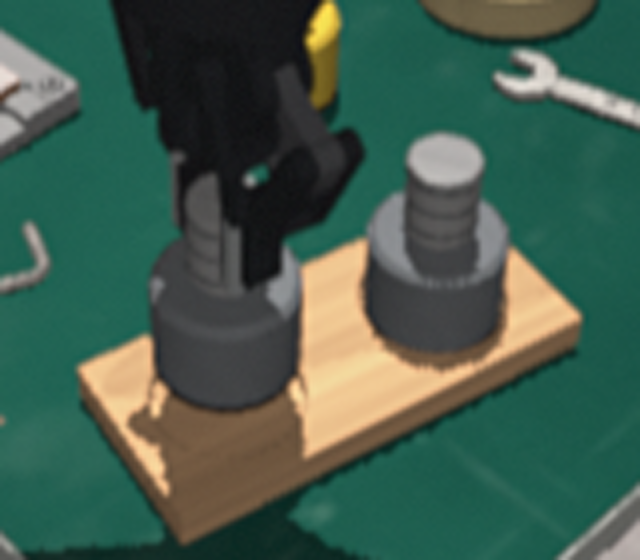

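It's lifted clear and weighs about 3.7 N, so it's the lighter one (≈0.38 kg). I'll put it back.

```bash
python3 -m jog '[{"x":0.6,"y":0,"z":0,"rx":0,"ry":0,"rz":0,"grip":0.9},{"x":1.4,"y":0,"z":0,"rx":0,"ry":0,"rz":0,"grip":0.9},{"x":2.1,"y":0,"z":0,"rx":0,"ry":0,"rz":0,"grip":0.9},{"x":2.5,"y":0,"z":0,"rx":0,"ry":0,"rz":0,"grip":0.9},{"x":2.75,"y":0,"z":0,"rx":0,"ry":0,"rz":0,"grip":0.9},{"x":2.9,"y":0,"z":0,"rx":0,"ry":0,"rz":0,"grip":0.9},{"x":2.95,"y":0,"z":0,"rx":0,"ry":0,"rz":0,"grip":0.9},{"x":2.95,"y":0,"z":0,"rx":0,"ry":0,"rz":0,"grip":0.9}]'
```

```text
time: 15.13
tool_pos: [0.4113, -0.3079, 0.0309]
ee_rot: [[0.001, -0.198, -0.98], [-0.001, -0.98, 0.198], [-1.0, 0.001, -0.001]]
ft_force: [0.1, 0.2, -3.5]
width: 0.0284
```

```bash
python3 -m jog '[{"x":0.03,"y":0,"z":0,"rx":0,"ry":0,"rz":0,"grip":0.9},{"x":0.05,"y":0,"z":0,"rx":0,"ry":0,"rz":0,"grip":0.9},{"x":0.07,"y":0,"z":0,"rx":0,"ry":0,"rz":0,"grip":0.9},{"x":0.07,"y":0,"z":0,"rx":0,"ry":0,"rz":0,"grip":0.9},{"x":0.07,"y":0,"z":0,"rx":0,"ry":0,"rz":0,"grip":0.8},{"x":0.07,"y":0,"z":0,"rx":0,"ry":0,"rz":0,"grip":0.6},{"x":0.07,"y":0,"z":0,"rx":0,"ry":0,"rz":0,"grip":0.4},{"x":0.07,"y":0,"z":0,"rx":0,"ry":0,"rz":0,"grip":0.3}]'
python3 - <<'E'
from h import *
s=r.read_state();print(s['tool_pos'],s['width'],s['ft_force'])
im,d=read_camera('scene')
cv2.imwrite(f'pics/scene14.png',cv2.resize(im[190:330,270:430],None,fx=4,fy=4,interpolation=cv2.INTER_CUBIC))
E
```

```text
time: 15.8
tool_pos: [0.4113, -0.3079, 0.0302]
ee_rot: [[0.001, -0.198, -0.98], [-0.001, -0.98, 0.198], [-1.0, 0.001, -0.001]]
ft_force: [0.3, 0.7, 0.3]
width: 0.0574
[ 0.41126832 -0.30789948  0.03015933] 0.0574058361711525 [0.34559494 0.71989191 0.34250609]
```

View pics/scene14.png

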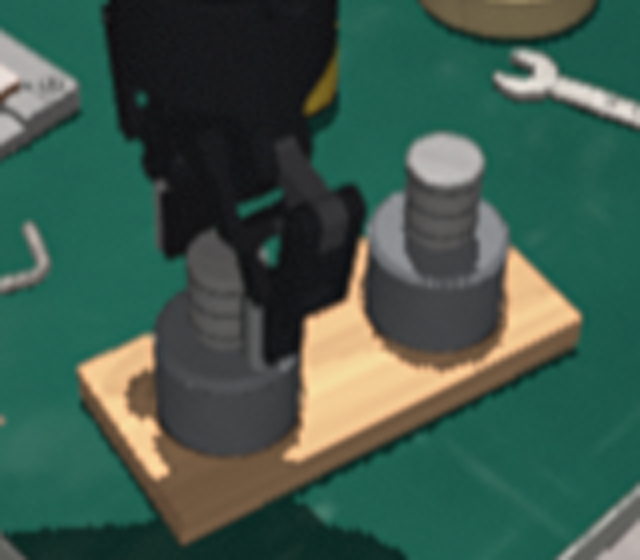

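The weight is standing back in its recess, released. On to the other one, 10 cm along the rest.

```bash
python3 -m jog '[{"x":-1,"y":0,"z":0,"rx":0,"ry":0,"rz":0,"grip":0.3},{"x":-4,"y":0,"z":0,"rx":0,"ry":0,"rz":0,"grip":0.3},{"x":-7,"y":0,"z":-0.3,"rx":0,"ry":0,"rz":0,"grip":0.3},{"x":-7.5,"y":0,"z":-3,"rx":0,"ry":0,"rz":0,"grip":0.3},{"x":-7.5,"y":0,"z":-6.5,"rx":0,"ry":0,"rz":0,"grip":0.3},{"x":-7.5,"y":0,"z":-9.2,"rx":0,"ry":0,"rz":0,"grip":0.3},{"x":-7,"y":0,"z":-10,"rx":0,"ry":0,"rz":0,"grip":0.3},{"x":-5.5,"y":0,"z":-10,"rx":0,"ry":0,"rz":0,"grip":0.3}]'
python3 goal.py .5093 -.3277 .030 -101.4
```

```text
time: 16.52
tool_pos: [0.5116, -0.3284, 0.0869]
ee_rot: [[0.003, -0.197, -0.98], [-0.003, -0.98, 0.197], [-1.0, 0.002, -0.004]]
ft_force: [1.0, -0.3, 0.1]
width: 0.0597
t 16.5167 pos [ 0.5116 -0.3284  0.0869] yang -101.36630299588172 w 0.059733617096719774 F [ 0.9737 -0.3466  0.0584] q [-0.6973  0.2729  1.513  -0.      1.3515  1.0719]
shift cm [ 5.692  -0.0365  0.2649] rot [ 0.0339 -0.2076 -0.115 ]
```

```bash
python3 -m jog '[{"x":0.3,"y":0,"z":0.26,"rx":0,"ry":-0.2,"rz":-0.1,"grip":0.3},{"x":1.5,"y":0,"z":0.26,"rx":0,"ry":-0.2,"rz":-0.1,"grip":0.3},{"x":3.5,"y":0,"z":0.26,"rx":0,"ry":-0.2,"rz":-0.1,"grip":0.3},{"x":5,"y":0,"z":0.26,"rx":0,"ry":-0.2,"rz":-0.1,"grip":0.3},{"x":5.5,"y":0,"z":0.26,"rx":0,"ry":-0.2,"rz":-0.1,"grip":0.3},{"x":5.65,"y":0,"z":0.26,"rx":0,"ry":-0.2,"rz":-0.1,"grip":0.3},{"x":5.65,"y":0,"z":0.26,"rx":0,"ry":-0.2,"rz":-0.1,"grip":0.4},{"x":5.65,"y":0,"z":0.26,"rx":0,"ry":-0.2,"rz":-0.1,"grip":0.5}]'
python3 goal.py .5093 -.3277 .030 -101.4
python3 - <<'E'
from h import *
im,d=read_camera('scene')
cv2.imwrite(f'pics/scene15.png',cv2.resize(im[190:330,270:430],None,fx=4,fy=4,interpolation=cv2.INTER_CUBIC))
E
```

```text
time: 17.18
tool_pos: [0.5096, -0.3285, 0.0316]
ee_rot: [[0.001, -0.197, -0.98], [-0.001, -0.98, 0.197], [-1.0, 0.001, -0.001]]
ft_force: [-0.2, 0.2, 0.6]
width: 0.0427
t 17.1833 pos [ 0.5096 -0.3285  0.0316] yang -101.37394842752926 w 0.042657884478453624 F [-0.205   0.2363  0.5612] q [-0.6995  0.3177  1.5744 -0.0002  1.2478  1.0699]
shift cm [ 0.1551 -0.0685  0.0416] rot [ 0.0261 -0.0771 -0.0527]
```

View pics/scene15.png

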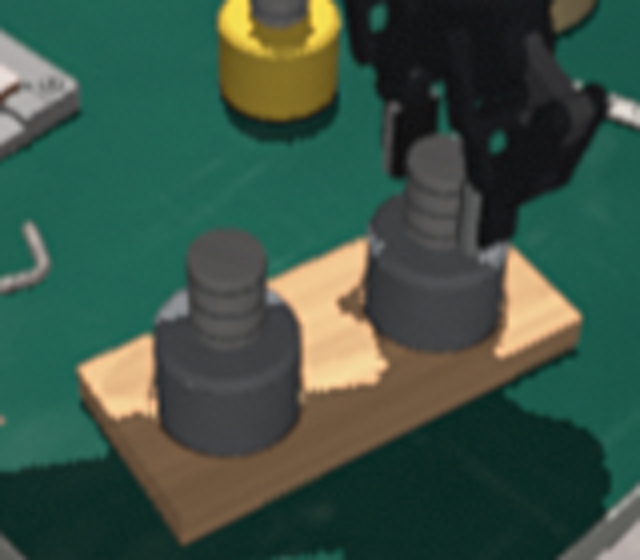

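```bash
python3 -m jog '[{"x":0.08,"y":0,"z":0,"rx":0,"ry":0,"rz":0,"grip":0.65},{"x":0.08,"y":0,"z":0,"rx":0,"ry":0,"rz":0,"grip":0.8},{"x":0.08,"y":0,"z":0,"rx":0,"ry":0,"rz":0,"grip":0.9},{"x":0.08,"y":0,"z":0,"rx":0,"ry":0,"rz":0,"grip":0.95},{"x":0.08,"y":0,"z":0,"rx":0,"ry":0,"rz":0,"grip":0.95},{"x":0.08,"y":0,"z":0,"rx":0,"ry":0,"rz":0,"grip":0.95},{"x":-0.3,"y":0,"z":0,"rx":0,"ry":0,"rz":0,"grip":0.95},{"x":-1,"y":0,"z":0,"rx":0,"ry":0,"rz":0,"grip":0.95}]'
python3 -m jog '[{"x":-0.5,"y":0,"z":0,"rx":0,"ry":0,"rz":0,"grip":0.95},{"x":-1,"y":0,"z":0,"rx":0,"ry":0,"rz":0,"grip":0.95},{"x":-1.5,"y":0,"z":0,"rx":0,"ry":0,"rz":0,"grip":0.95},{"x":-1.9,"y":0,"z":0,"rx":0,"ry":0,"rz":0,"grip":0.95},{"x":-2,"y":0,"z":0,"rx":0,"ry":0,"rz":0,"grip":0.95},{"x":-2,"y":0,"z":0,"rx":0,"ry":0,"rz":0,"grip":0.95},{"x":-2,"y":0,"z":0,"rx":0,"ry":0,"rz":0,"grip":0.95},{"x":-2,"y":0,"z":0,"rx":0,"ry":0,"rz":0,"grip":0.95}]'
python3 - <<'E'
from h import *
np.set_printoptions(precision=3,suppress=True)
F=[]
for k in range(3):
    im,d=read_camera('scene');s=r.read_state();F.append(s['ft_force']);
print(np.array(F),s['tool_pos'],s['width'])
cv2.imwrite(f'pics/scene16.png',cv2.resize(im[190:330,270:430],None,fx=4,fy=4,interpolation=cv2.INTER_CUBIC))
E
```

```text
time: 17.9
tool_pos: [0.509, -0.3279, 0.0409]
ee_rot: [[-0.0, -0.197, -0.98], [0.0, -0.98, 0.197], [-1.0, 0.0, 0.0]]
ft_force: [-0.5, 0.6, -7.6]
width: 0.0284
time: 18.57
tool_pos: [0.5088, -0.3278, 0.0605]
ee_rot: [[-0.001, -0.197, -0.98], [0.0, -0.98, 0.197], [-1.0, -0.0, 0.001]]
ft_force: [-0.4, -0.6, -8.2]
width: 0.0282
[[ 0.195  0.091 -8.452]
 [ 0.387  0.42  -7.565]
 [ 0.302 -0.372 -7.638]] [ 0.509 -0.328  0.061] 0.02845970030345608
```

View pics/scene16.png

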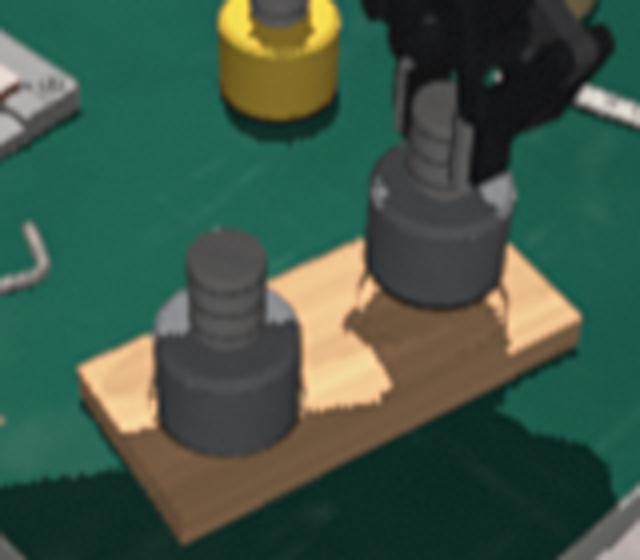

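It weighs about 7.8 N (≈0.8 kg), so this is the heavy one. Its underside is at TCP z − 0.021, so I want TCP z ≈ 0.081 over the pocket.

```bash
python3 goal.py .4333 -.080 .110 -101.4; python3 -m jog '[{"x":-1,"y":0,"z":0,"rx":0,"ry":0,"rz":0,"grip":0.95},{"x":-2.5,"y":0,"z":0,"rx":0,"ry":0,"rz":0,"grip":0.95},{"x":-4,"y":-0.5,"z":0.3,"rx":0,"ry":0,"rz":0,"grip":0.95},{"x":-5,"y":-2,"z":1.1,"rx":0,"ry":0,"rz":0,"grip":0.95},{"x":-5,"y":-4.2,"z":2.3,"rx":0,"ry":0,"rz":0,"grip":0.95},{"x":-5,"y":-6.6,"z":3.6,"rx":0,"ry":0,"rz":0,"grip":0.95},{"x":-5,"y":-9,"z":4.9,"rx":0,"ry":0,"rz":0,"grip":0.95},{"x":-5,"y":-11.4,"z":6.2,"rx":0,"ry":0,"rz":0,"grip":0.95}]'
python3 goal.py .4333 -.080 .110 -101.4
```

```text
t 18.7167 pos [ 0.5089 -0.3279  0.0606] yang -101.36824102384632 w 0.02845970030345608 F [ 0.3017 -0.372  -7.6382] q [-0.6994  0.2917  1.545  -0.0003  1.3056  1.0699]
shift cm [ -4.9237 -22.8099  12.2989] rot [0.0318 0.045  0.0076]
time: 19.38
tool_pos: [0.4701, -0.2029, 0.1114]
ee_rot: [[-0.0, -0.197, -0.98], [0.0, -0.98, 0.197], [-1.0, 0.0, 0.0]]
ft_force: [1.1, 0.1, -7.8]
width: 0.0285
t 19.3833 pos [ 0.4701 -0.2029  0.1114] yang -101.38630945333847 w 0.028511007443386683 F [ 1.1083  0.0805 -7.8071] q [-0.5579  0.0642  1.7053 -0.0001  1.3723  1.2117]
shift cm [  0.1397 -11.3192   6.0346] rot [ 0.0137  0.0175 -0.0023]
```

```bash
python3 -m jog '[{"x":0,"y":-2.4,"z":1.3,"rx":0,"ry":0,"rz":0,"grip":0.95},{"x":0,"y":-4.8,"z":2.6,"rx":0,"ry":0,"rz":0,"grip":0.95},{"x":0,"y":-7,"z":3.8,"rx":0,"ry":0,"rz":0,"grip":0.95},{"x":0,"y":-9,"z":4.8,"rx":0,"ry":0,"rz":0,"grip":0.95},{"x":0,"y":-10.4,"z":5.5,"rx":0,"ry":0,"rz":0,"grip":0.95},{"x":0,"y":-11.1,"z":5.9,"rx":0,"ry":0,"rz":0,"grip":0.95},{"x":0,"y":-11.3,"z":6.03,"rx":0,"ry":0,"rz":0,"grip":0.95},{"x":0,"y":-11.3,"z":6.03,"rx":0,"ry":0,"rz":0,"grip":0.95}]'
python3 goal.py .4333 -.080 .081 -101.4
```

```text
time: 20.05
tool_pos: [0.4335, -0.0802, 0.112]
ee_rot: [[0.001, -0.197, -0.98], [-0.0, -0.98, 0.197], [-1.0, 0.0, -0.001]]
ft_force: [-0.3, -0.1, -8.9]
width: 0.0281
t 20.05 pos [ 0.4335 -0.0802  0.112 ] yang -101.34984261995506 w 0.0281272576034896 F [-0.3039 -0.084  -8.8938] q [-0.3579 -0.0886  1.855  -0.0002  1.3745  1.411 ]
shift cm [ 3.0973 -0.02    0.029 ] rot [ 0.0502 -0.0354 -0.0184]
```

```bash
python3 -m jog '[{"x":0.4,"y":0,"z":0.03,"rx":0,"ry":0,"rz":0,"grip":0.95},{"x":1.1,"y":0,"z":0.03,"rx":0,"ry":0,"rz":0,"grip":0.95},{"x":1.9,"y":0,"z":0.03,"rx":0,"ry":0,"rz":0,"grip":0.95},{"x":2.5,"y":0,"z":0.03,"rx":0,"ry":0,"rz":0,"grip":0.95},{"x":2.9,"y":0,"z":0.03,"rx":0,"ry":0,"rz":0,"grip":0.95},{"x":3.1,"y":0,"z":0.03,"rx":0,"ry":0,"rz":0,"grip":0.95},{"x":3.1,"y":0,"z":0.03,"rx":0,"ry":0,"rz":0,"grip":0.95},{"x":3.1,"y":0,"z":0.03,"rx":0,"ry":0,"rz":0,"grip":0.95}]'
python3 goal.py .4333 -.080 .081 -101.4
python3 - <<'E'
from h import *
np.set_printoptions(precision=4,suppress=True)
im,d=read_camera('scene');np.savez('scene17.npz',im=im,d=d)
x0,y0,S=195,130,6
o=cv2.resize(im[y0:y0+125,x0:x0+125],None,fx=S,fy=S,interpolation=cv2.INTER_CUBIC)[:600]
t=np.linspace(0,2*np.pi,73)
for z,rad in((.060,.029),(.104,.029)):
    q=(proj('scene',np.c_[.4333+rad*np.cos(t),-.08+rad*np.sin(t),z+0*t])-[x0,y0]+.5)*S
    cv2.polylines(o,[np.round(q).astype(int)],True,(0,0,255),1)
cv2.imwrite('pics/scene17.png',o)
P=cloud('scene',d)
m=(np.hypot(P[...,0]-.433,P[...,1]+.08)<.036)&(P[...,2]>.05)&(P[...,2]<.11)
g=m&(P[...,2]>.065)&(P[...,2]<.095)
Q=P[g];A=np.c_[2*Q[:,:2],np.ones(len(Q))];s=np.linalg.lstsq(A,(Q[:,:2]**2).sum(1),rcond=None)[0]
print('circle',s[:2],np.sqrt(s[2]+s[0]**2+s[1]**2),'zmin',np.percentile(P[m][:,2],[0,1,3]))
# fixed radius fit at two bands -> tilt
from scipy.optimize import least_squares
for a,b in((.062,.08),(.08,.1)):
    Q=P[m&(P[...,2]>a)&(P[...,2]<b)]
    print(a,b,len(Q),least_squares(lambda c:np.hypot(Q[:,0]-c[0],Q[:,1]-c[1])-.029,[.433,-.08],loss='soft_l1',f_scale=.002).x)
E
```

```text
time: 20.72
tool_pos: [0.4333, -0.0802, 0.081]
ee_rot: [[0.0, -0.197, -0.98], [-0.0, -0.98, 0.197], [-1.0, 0.0, -0.001]]
ft_force: [0.3, 0.3, -8.2]
width: 0.0283
t 20.7167 pos [ 0.4333 -0.0802  0.081 ] yang -101.35166276671933 w 0.02825420170210469 F [ 0.2929  0.3419 -8.2051] q [-0.3581 -0.063   1.8973 -0.0002  1.3067  1.4109]
shift cm [-0.0015 -0.0242  0.003 ] rot [ 0.0483 -0.0295 -0.0185]
circle [ 0.432  -0.0806] 0.02833227454837716 zmin [0.056  0.0578 0.0597]
0.062 0.08 248 [ 0.4324 -0.0797]
0.08 0.1 319 [ 0.4323 -0.0798]
```

View pics/scene17.png

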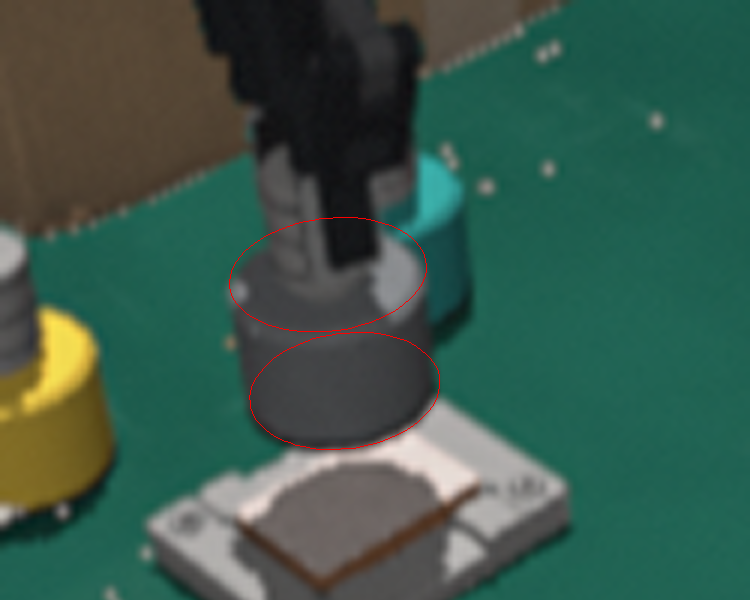

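The scene fit puts the weight at (0.4324, -0.0798), the same as the nest in that camera. It's upright, with its underside at about 0.060. I'll take one whole view before handing in.

Run:
```python
from h import *
np.set_printoptions(precision=4,suppress=True)
im,d=read_camera('scene');cv2.imwrite('pics/final.png',im)
P=cloud('scene',d);s=r.read_state();print(s['time'],s['tool_pos'],np.abs(s['qvel']).max(),s['width'],s['ft_force'])
for n in('weight_1','spanner','masking_tape','hex_key'):
    for o in spotter.trace(n,'scene'):
        m=o['region']&(d>0);print(n,o['conf'],o['box'],np.median(P[m],0))
```

```text
20.8167 [ 0.4334 -0.0803  0.0812] 0.0016134011624867736 0.02841650872107399 [ 0.2294 -0.7484 -7.8274]
weight_1 0.91 [183.3, 172.5, 30.2, 42.8] [0.3659 0.0141 0.0414]
weight_1 0.84 [323.9, 174.8, 31.4, 46.5] [ 0.5568 -0.1843  0.0417]
weight_1 0.74 [233.0, 155.9, 37.6, 50.8] [ 0.4198 -0.0966  0.0945]
weight_1 0.63 [306.4, 252.6, 40.0, 50.1] [ 0.4006 -0.3198  0.0523]
weight_1 0.53 [254.6, 154.3, 21.6, 30.7] [ 0.5229 -0.      0.0403]
spanner 0.89 [396.6, 205.0, 79.3, 34.8] [ 0.6795 -0.3378  0.0043]
masking_tape 0.72 [373.4, 162.3, 44.0, 39.5] [ 0.7101 -0.1974  0.0171]
hex_key 0.59 [236.5, 250.4, 42.7, 18.8] [ 0.3836 -0.1863  0.003 ]
hex_key 0.3 [307.0, 247.8, 37.8, 53.6] [ 0.4007 -0.3196  0.0524]
```

View pics/final.png

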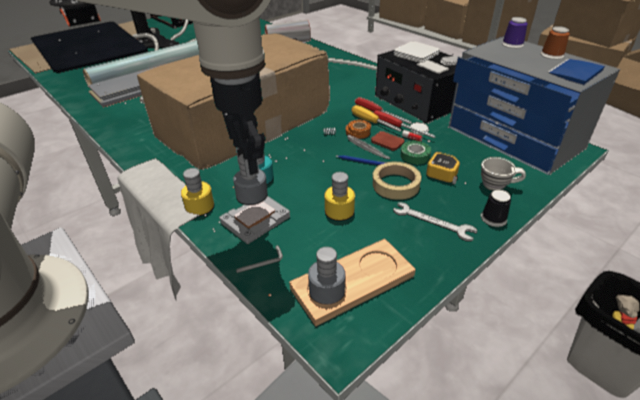

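The view shows the heavy weight held over the nest at (250,185) and the lighter one standing in the rest at (326,275). The spanner, tape roll and hex key haven't moved, and the arm is still.

```bash
python3 -c "
from plant import ticket
print(ticket.job_done())"
```

```text
the job is handed in; nothing more can be done
None
```

The job is done and handed in at about 21 s of the 72 s allowed; no verdict was reported.

- **Blank:** it is seated in the pocket and released. The fingers reached the floor 9.8 mm above where they touched the table (10 mm expected). Its face stands about 5 mm above the nest top, flat and square in both cameras.
- **Weights:** the one nearer the robot weighed about 3.7 N (lighter) and is standing back in its recess. The other weighed about 7.8 N (heavier) and is still held.
- **Final hold:** the heavier weight is upright and still. It is centred over the pocket to within about 1 mm, with its underside at z ≈ 0.060, so about 4 cm above the blank.
- **Bystanders:** the spanner, tape roll, hex key and coloured look-alikes look unmoved in the last picture.

**Disagreements:**
- **Tool height:** the fingertips sat about 34–40 mm behind the reported tool point, depending on how far the jaws were open. I set heights from contact and the cameras instead of that figure.
- **Cameras:** the two differ by 1–3 mm in position and height.
- **Nest detection:** the network found the nest only weakly in the scene view and not at all in the top view, so I fitted its outline myself.

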